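Lay out the soldering boards under the magnifier lamp

ROBOT

A 6-joint arm with a two-finger parallel gripper is mounted at the origin on the work surface. World frame = base frame: x ahead of the robot, y to its left, z up, the work surface at z = 0. Lengths are in mm, angles in rad, forces in N, time in s.
With the tool pointing down it reaches from about 350 to 875 mm from the base axis. Payload 4.2 kg.
Tool frame: the origin (TCP) lies at the very end of the fingers, on their centre line; the grasp point (between the pads) lies 19 mm behind it; z points along the fingers, y is the direction in which the jaws open and shut (so a half turn about z gives the same grasp; the last joint's range is limited). The gripper opens to 85 mm and grips with 20 to 120 N. Pads are 22 mm wide; open, the fingers measure 114 mm over their backs; the gripper's body (76 mm by 85 mm) begins 54 mm behind the grasp point. The pads swing forward as they close: fully open they stand 13 mm farther back than shut.
Start: joints at [1.477, 0.385, 0.008, 0, -1.194, -0.259], TCP at [215.921, 586.496, 231.312] pointing down, gripper open.
Joint ranges: [-3.14, 3.14], [-1.21, 2.06], [-1.07, 1.41], [-3.16, 2.05], [-2.99, -0.16], [-3.1, 3.1]. Speed limits (rad/s): [2.79, 2.79, 3.14, 3.14, 3.14, 3.14].

INTERFACE

Orientations are given as a unit quaternion [x, y, z, w].
In Python, from bench import arm gives the robot as it stands.
- The arm moves only by the tool apply_moves, never from a script. Its argument "plan" is one flat list of numbers, 5 for each row, row after row: the gripper's target within -1 to 1 (shut at 1, half-way at 0, fully open at -1), then the shift along the world's x, y, z in m, then the turn about the world's z in degrees. A call has 1 to 8 rows; each row is the pose to reach, as a shift and turn from the pose commanded when the call began; what a row does not reach only later rows make up. A row lasts 1/12 s, in which the tool goes at most 41.7 mm and 7.16 degrees, less where a joint would pass 70% of its speed; a pose out of reach is approached as far as the arm can. A call with a gripper value outside its range is refused whole. The fingers move at their own pace and stop on an object; the grip force is fixed at half the most. Time passes only in rows, so rows that repeat a pose let the fingers close. It gives the time, the measured TCP pose, the force and the opening at its end, in the units of the state.
- arm.read_state(): the state, without advancing time (a new reading comes with each control period).
- arm.get_image(name): name is "scene" or "top" or "wrist"; returns a dict with "color" (420x560x3 uint8, red, green, blue), "range_z" (420x560 float32, mm along the optical axis (not along the pixel's ray), 0 where there is no reading), "camera_matrix" (3x3 intrinsics, pixels), "camera_from_world" (4x4, takes a point from world to camera coordinates); the wrist camera has in their place "mount" (4x4, takes a point from camera to tool coordinates, whose origin is the TCP and whose axes are the flange's). Camera axes: x right, y down, z forward; pixel columns grow to the right and rows downward; lengths in mm; the calibration is good to about 2 mm. A picture is of the moment at which its call begins: read the wrist's pose just before it.
- arm.job_done(): hands the job in, once; it reports no verdict.
The state is a dict: "clock": time; "joints": joint angles; "joint_vel": joint speeds; "joint_efforts": joint torques, N m; "position": TCP position; "ee_rot": TCP orientation; "contact_force": force on the tool from outside, world axes, zero at the start; "wrist_torque": the same for the moment, N m; "gripper_width": finger opening in mm.
Only numpy, scipy, OpenCV 4.12 (cv2) and the standard library are available. Lean on these libraries where they do the work, as an engineer would, in place of code of your own. Each camera call takes 0.05 s, during which the arm holds its last target.

TASK

Set out all the soldering boards for inspection: first swing the magnifier lamp sideways so that no part of it hangs over the stand, move the charcoal block from the stand to the cork mat, and lean every board, side by side and each in its own place, squarely in the stand, long side up, foot behind the brass strip and back on the rail. Only then swing the lamp back so that its lens is over the middle of the stand, leave it there, and leave everything else on the bench alone.

Things in the scene. Friction and masses are not known exactly. Their poses are not given: they have to be found in the camera images.
- stand: Inspection stand, fixed. Origin: on the table under it. x = from toe strip to rail (away from the robot), y = along the rail, z up. Grey base plate 8 mm thick (x -67 to +58 mm, y -190 to +190 mm). A board leaning properly slopes 45 degrees, rising away from the robot. Room for three boards side by side: y about -100, 0, +100 mm leaves room for the fingers.
- stand_toe (a point): Middle of the brass toe strip's top edge, z = 21 mm; the strip runs along the stand's y on the base plate, 8 mm thick and 13 mm high, its inner face (towards the rail) at x = -45 mm in the stand's frame.
- stand_rail (a point): Middle of the steel leaning rail's axis: a 12 mm round bar along the stand's y, at x = +27.8, z = 63.9 mm in the stand's frame, on a 14 mm wide post at each end (y = +-178 mm).
- stand_mid (a point): The middle of the stand: x = 6, y = 0, z = 50 mm in the stand's frame. The centre of the rear (rail-side) face of a properly leaning board lies on the line through this point along the stand's y.
- lamp_hinge (a point): Point on the vertical hinge axis of the magnifier lamp, at the top of its red post, 212 mm above the table.
- lamp_arm (a joint): Swing of the lamp's arm about the hinge, rad, stops at -1.25 and +1.25. Growing = anticlockwise from above. At 0 the arm points along the stand's -x (within 0.05 rad); positive brings the lens over the stand, negative to the left of it. Stiff (0.8 N m, some 2.5 N at the handle); it stays where it is left. The arm is 210 to 226 mm above the table.
- lamp_lens (a point): Centre of the lamp's lens, 255 mm from the hinge axis; the white ring round it is 150 mm across, its top 228 mm and its underside 206 mm above the table.
- lamp_handle (a point): Orange upright round handle at the lamp's outer end, 18 mm across, 345 mm from the hinge axis, standing free from 224 to 284 mm above the table; this point is on its axis at 254 mm, where it is best pinched from above.
- board1: Ceramic soldering board, pale slab 120 x 60 x 12 mm with a grooved grid on its top face, 0.14 kg (varies), flat on the bench at the start. Origin: centre of its underside; x along its 120 mm length, y along its 60 mm width, z its thickness (towards the gridded face). Two or three of the four boards are present.
- board2: Ceramic soldering board, pale slab 120 x 60 x 12 mm with a grooved grid on its top face, 0.14 kg (varies), flat on the bench at the start. Origin: centre of its underside; x along its 120 mm length, y along its 60 mm width, z its thickness (towards the gridded face). Two or three of the four boards are present.
- board3: Ceramic soldering board, pale slab 120 x 60 x 12 mm with a grooved grid on its top face, 0.14 kg (varies), flat on the bench at the start. Origin: centre of its underside; x along its 120 mm length, y along its 60 mm width, z its thickness (towards the gridded face). Two or three of the four boards are present.
- board4: Ceramic soldering board, pale slab 120 x 60 x 12 mm with a grooved grid on its top face, 0.14 kg (varies), flat on the bench at the start. Origin: centre of its underside; x along its 120 mm length, y along its 60 mm width, z its thickness (towards the gridded face). Two or three of the four boards are present.
- charcoal: Black charcoal block 50 x 60 x 30 mm (x, y, z), about 0.12 kg. Origin: centre of its underside. At the start it lies in the stand, on the base plate between toe strip and rail, its 60 mm side along the rail.
- mat: Square cork mat 120 x 120 x 4 mm, fixed on the bench. Origin: centre of its underside.
- pliers_red: Bystander: pliers with red handles, about 145 mm long, 14 mm high, lying on the bench. Leave it alone.
- pliers_orange: Bystander: pliers with orange handles, about 145 mm long, lying on the bench. Leave it alone.
- beaker: Bystander: empty glass beaker, 72 mm across, 85 mm tall, standing. Leave it alone.
- bench_block: Bystander: square steel bench block 65 x 65 x 20 mm. Leave it alone.
- bowl: Bystander: small black bowl, 90 mm across, 35 mm tall. Leave it alone.
- flask: Bystander: amber glass bottle, 54 mm across, 110 mm tall, standing. Leave it alone.
- file: Bystander: hand file with a wooden handle, 220 mm long, lying on the bench. Leave it alone.

How it is judged (in metres and radians):
On the way, in this order (a step that is already met when the one before it is completed fails the run):
1. the lamp is swung clear of the stand (lens more than 24 cm from the stand's middle) (horizontal distance between lamp_lens and stand_mid above 0.24 m), for 0.2 s.
2. the charcoal block is on the mat and all the boards present lean in the stand, with the lamp still clear (horizontal distance between lamp_lens and stand_mid above 0.2 m and horizontal distance between charcoal and mat below 0.035 m and height (world z) of charcoal below 0.045 m and linear speed of each of charcoal, board1, board2, board3, board4 below 0.03 m/s and angle between the z axis of board1 and the z axis of stand, either way round between 0.6 and 1 rad and angle between the y axis of each of board1, board2, board3, board4 and the y axis of stand, either way round below 0.2 rad and x of board1 in the frame of stand between -0.015 and 0.028 m and z of board1 in the frame of stand between 0.035 and 0.068 m and y of board1 in the frame of stand between -0.16 and 0.16 m and angle between the z axis of board2 and the z axis of stand, either way round between 0.6 and 1 rad and x of board2 in the frame of stand between -0.015 and 0.028 m and z of board2 in the frame of stand between 0.035 and 0.068 m and y of board2 in the frame of stand between -0.16 and 0.16 m and angle between the z axis of board3 and the z axis of stand, either way round between 0.6 and 1 rad and x of board3 in the frame of stand between -0.015 and 0.028 m and z of board3 in the frame of stand between 0.035 and 0.068 m and y of board3 in the frame of stand between -0.16 and 0.16 m and angle between the z axis of board4 and the z axis of stand, either way round between 0.6 and 1 rad and x of board4 in the frame of stand between -0.015 and 0.028 m and z of board4 in the frame of stand between 0.035 and 0.068 m and y of board4 in the frame of stand between -0.16 and 0.16 m and distance between board1 and board2 above 0.055 m and distance between each of board1, board2 and board3 above 0.055 m and distance between each of board1, board2, board3 and board4 above 0.055 m), for 0.3 s.
3. the lens is over the middle of the stand again (horizontal distance between lamp_lens and stand_mid below 0.045 m), for 0.2 s.
At the end, for the whole second after the job is handed in: Every board present leans at rest in the stand: slope 34 to 57 deg, long side up, square within 0.2 rad, centre within 2 cm of its proper line, 16 cm of the middle, boards 55 mm apart; block within 35 mm of the mat's middle; lens within 45 mm over the stand's middle, still (horizontal distance between lamp_lens and stand_mid below 0.045 m and velocity of joint lamp_arm between -0.05 and 0.05 rad/s and horizontal distance between charcoal and mat below 0.035 m and height (world z) of charcoal below 0.045 m and linear speed of each of charcoal, board1, board2, board3, board4 below 0.03 m/s and angle between the z axis of board1 and the z axis of stand, either way round between 0.6 and 1 rad and angle between the y axis of each of board1, board2, board3, board4 and the y axis of stand, either way round below 0.2 rad and x of board1 in the frame of stand between -0.015 and 0.028 m and z of board1 in the frame of stand between 0.035 and 0.068 m and y of board1 in the frame of stand between -0.16 and 0.16 m and angle between the z axis of board2 and the z axis of stand, either way round between 0.6 and 1 rad and x of board2 in the frame of stand between -0.015 and 0.028 m and z of board2 in the frame of stand between 0.035 and 0.068 m and y of board2 in the frame of stand between -0.16 and 0.16 m and angle between the z axis of board3 and the z axis of stand, either way round between 0.6 and 1 rad and x of board3 in the frame of stand between -0.015 and 0.028 m and z of board3 in the frame of stand between 0.035 and 0.068 m and y of board3 in the frame of stand between -0.16 and 0.16 m and angle between the z axis of board4 and the z axis of stand, either way round between 0.6 and 1 rad and x of board4 in the frame of stand between -0.015 and 0.028 m and z of board4 in the frame of stand between 0.035 and 0.068 m and y of board4 in the frame of stand between -0.16 and 0.16 m and distance between board1 and board2 above 0.055 m and distance between each of board1, board2 and board3 above 0.055 m and distance between each of board1, board2, board3 and board4 above 0.055 m); the robot touches nothing.
It fails at once if a bystander on the bench is moved by more than 4 cm (distance of any of pliers_red, pliers_orange, beaker, bench_block, bowl, flask, file from where it was at the start of the episode above 0.04 m).
Of board1, board2, board3, board4 only 2 to 3 are there at a start; the rules pass over those that are not, and their reading is None.
At some moment in a run one of board1, board2, board3, board4, charcoal may be knocked a few centimetres aside while the robot is not near it.
Once in a run the grip may slacken for a moment while it holds something.
It also fails if it takes over 210 s, if anything falls off the work surface, if the arm or the gripper's body presses on something with over 40 N, if the wrist force passes 120 N, or if a joint passes its speed limit or range.

## Working session

There is one attempt and no reset: what is moved stays moved. The work goes in short steps, Python scripts to look and compute and a tool call to move; the robot and the scene stay as the last step left them, time stands still between calls to the robot, and variables do not carry over. Pictures are saved under pics/ and viewed, and the job is handed in when it is done.

Besides the shell and the picture viewer there is one more tool, called after "Call:" as name(argument=value, ...), one argument or row to a line, values as JSON. apply_moves: Moves the arm, as the interface text tells. Its arguments: {"type":"object","properties":{"plan":{"type":"array","items":{"type":"number"}}},"required":["plan"]}

```bash
ls -la; mkdir -p pics
cat > h.py <<'E'
import numpy as np, cv2
from bench import arm
def snap(n,fn):
    s=arm.read_state(); d=arm.get_image(n); cv2.imwrite('pics/'+fn,d['color'][:,:,::-1]); d['s']=s; return d
def T_wc(d):
    if 'camera_from_world' in d: return np.linalg.inv(np.array(d['camera_from_world']))
    from scipy.spatial.transform import Rotation as R
    T=np.eye(4);T[:3,:3]=R.from_quat(d['s']['ee_rot']).as_matrix();T[:3,3]=d['s']['position']
    return T@np.array(d['mount'])
def ray(d,u,v,z):
    T=T_wc(d);K=np.array(d['camera_matrix']);r=T[:3,:3]@np.linalg.inv(K)@np.array([u,v,1.]);o=T[:3,3]
    return o+r*(z-o[2])/r[2]
def dep(d,u,v):
    T=T_wc(d);K=np.array(d['camera_matrix']);z=d['range_z'][int(v),int(u)]
    return (T@np.append(np.linalg.inv(K)@np.array([u,v,1.])*z,1))[:3]
def cloud(d):
    T=T_wc(d);K=np.linalg.inv(np.array(d['camera_matrix']));h,w=d['range_z'].shape
    u,v=np.meshgrid(np.arange(w),np.arange(h));p=np.stack([u,v,np.ones_like(u)],-1)@K.T*d['range_z'][...,None]
    P=p@T[:3,:3].T+T[:3,3]; P[d['range_z']==0]=np.nan; return P
E
python3 - <<'E'
from h import *
for n in ['scene','top','wrist']:
    d=snap(n,n+'0.png'); print(n,T_wc(d).round(2).tolist(),np.array(d['camera_matrix']).tolist())
print(arm.read_state())
E
```

```text
total 12
drwxr-xr-x  3 agent agent 4096 Dec  7 06:22 .
drwxr-xr-x 23 root  root  4096 Dec  7 06:22 ..
drwxr-xr-x  2 agent agent 4096 Dec  7 06:22 pics
scene [[0.11, 0.69, -0.71, 1323.39], [0.99, -0.09, 0.07, -74.76], [-0.02, -0.72, -0.7, 957.49], [0.0, 0.0, 0.0, 1.0]] [[398.0393797592061, 0.0, 280.0742318655066], [0.0, 398.0393797592061, 209.15986473090084], [0.0, 0.0, 1.0]]
top [[0.0, -0.99, 0.13, 342.69], [-1.0, 0.0, 0.02, -24.99], [-0.02, -0.13, -0.99, 1625.94], [0.0, 0.0, 0.0, 1.0]] [[506.71242759988695, 0.0, 278.8081383314989], [0.0, 506.71242759988695, 213.96277062237155], [0.0, 0.0, 1.0]]
wrist [[-0.35, -0.89, -0.31, 295.02], [-0.94, 0.33, 0.11, 557.04], [0.0, 0.33, -0.95, 373.09], [0.0, 0.0, 0.0, 1.0]] [[301.1733226342354, 0.0, 280.8112575705467], [0.0, 301.1733226342354, 208.22307859479196], [0.0, 0.0, 1.0]]
{'clock': 0.15, 'joints': array([ 1.47659136e+00,  3.85380518e-01,  6.94964231e-03, -3.21978838e-04,
       -1.19397888e+00, -2.58617283e-01]), 'joint_vel': array([-0.00212446, -0.00319449,  0.00317915,  0.00262102,  0.00116418,
        0.002071  ]), 'joint_efforts': array([-3.42685189e-04, -3.92678547e+01,  1.88583022e+01,  4.18862700e+00,
       -3.38830490e-03,  9.52545989e-07]), 'position': array([215.80041432, 586.1083893 , 230.48083876]), 'ee_rot': array([ 9.84469120e-01, -1.75555914e-01, -8.28989874e-05,  8.16278830e-04]), 'contact_force': array([0.1347668 , 0.74793066, 0.45089967]), 'wrist_torque': array([-0.02210282,  0.02341362,  0.02930948]), 'gripper_width': 85.58389894955837}
```

View pics/scene0.png

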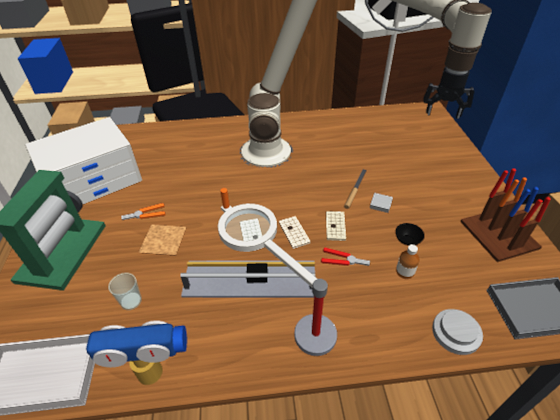

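View pics/top0.png

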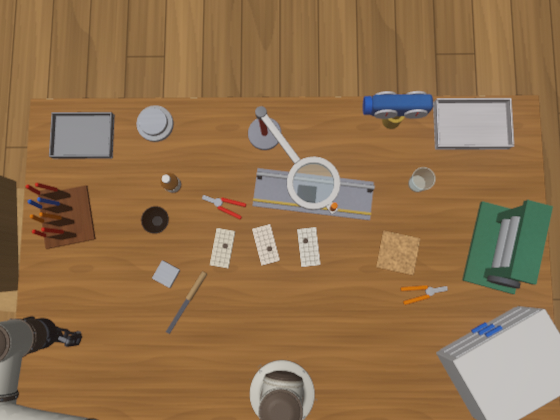

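View pics/wrist0.png

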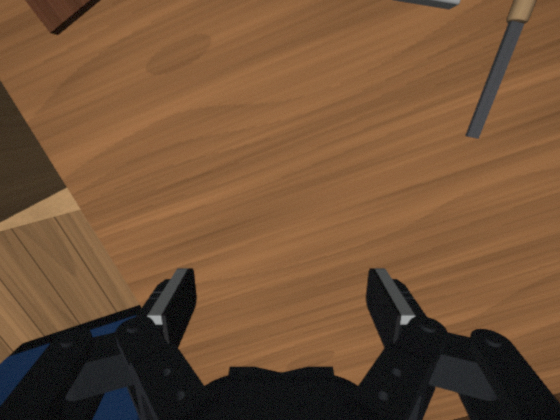

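The three boards lie flat and parallel near top px (222,248), (266,244) and (309,247). The lamp lens is at (314,182) with the handle at (333,207). The charcoal is in the stand at about (307,193), and the mat is at (398,252).

```bash
cat > loc.py <<'E'
from h import *
def boards(d,z=12,roi=(150,360,200,300),area=200):
    hsv=cv2.cvtColor(d['color'],cv2.COLOR_RGB2HSV)
    x0,x1,y0,y1=roi
    m=((hsv[...,1]<75)&(hsv[...,2]>150)).astype(np.uint8); mm=np.zeros_like(m); mm[y0:y1,x0:x1]=m[y0:y1,x0:x1]
    mm=cv2.morphologyEx(mm,cv2.MORPH_CLOSE,np.ones((5,5)))
    cs,_=cv2.findContours(mm,cv2.RETR_EXTERNAL,cv2.CHAIN_APPROX_NONE); out=[]
    for c in cs:
        if cv2.contourArea(c)<area: continue
        P=np.array([ray(d,u,v,z)[:2] for u,v in c[:,0]]).astype(np.float32)
        out.append(cv2.minAreaRect(P)); print('rect',np.round(out[-1][0],1),np.round(out[-1][1],1),round(out[-1][2],1))
    return out
E
python3 - <<'E'
from loc import *
d=snap('top','t1.png')
boards(d)
hsv=cv2.cvtColor(d['color'],cv2.COLOR_RGB2HSV); P=cloud(d)
print('depth checks table',P[300,300].round(1),P[100,262].round(1), P[206,333].round(1))
# toe strip: yellow brass
h,s,v=cv2.split(hsv)
m=(h>18)&(h<32)&(s>110)&(v>120); m[:165]=0;m[225:]=0;m[:,:245]=0;m[:,385:]=0
ys,xs=np.nonzero(m); print('toe px',len(xs),xs.min(),xs.max())
Q=np.array([ray(d,a,b,21)[:2] for a,b in zip(xs,ys)]); l=cv2.fitLine(Q.astype(np.float32),cv2.DIST_HUBER,0,.01,.01).ravel(); print('toe line',l, Q.min(0),Q.max(0))
# orange handle
m=(h<14)&(s>180)&(v>150); m[:190]=0;m[225:]=0;m[:,:320]=0;m[:,350:]=0
ys,xs=np.nonzero(m); print('handle',len(xs),xs.mean(),ys.mean()); 
for a,b in zip(xs[:12],ys[:12]): print(P[b,a].round(0),end=' ')
print(ray(d,xs.mean(),ys.mean(),270))
# base plate grey by depth: z near 8
big=cv2.resize(d['color'][90:290,190:430],None,fx=3.2,fy=3,interpolation=cv2.INTER_CUBIC); cv2.imwrite('pics/t1z.png',big[:,:,::-1])
E
```

```text
rect [361.6 372.4] [63.7 64.1] 62.2
rect [444.8 191.1] [ 61.7 121.1] 80.4
rect [447.9 -84.1] [121.9  62. ] 6.3
rect [455.4  52.2] [121.8  61.8] 14.4
rect [ 576.5 -103. ] [166.9  42.2] 89.9
depth checks table [279.5 -57.    3. ] [938.7  66.8  -3. ] [ 538.2 -140.7  284.2]
toe px 169 253 370
toe line [ 1.23998456e-01  9.92282391e-01  5.75901001e+02 -8.82080612e+01] [ 550.6038321  -280.58332188] [599.89184021  92.67398377]
handle 4 333.75 207.25
[ 539. -136.  281.] [ 537. -149.  277.] [ 534. -141.  278.] [ 534. -147.  275.] [ 536.89530743 -143.85591584  270.        ]
```

View pics/t1z.png

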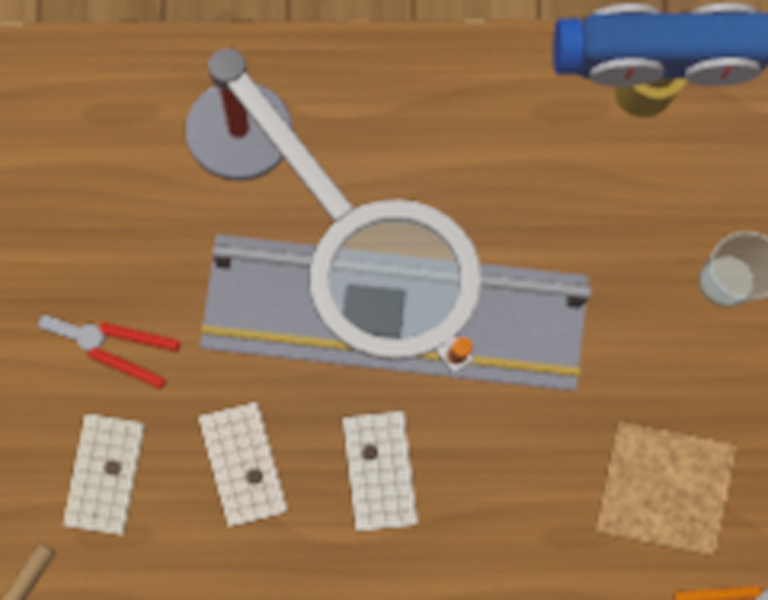

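Run:
```python
from loc import *
d=arm.get_image('top'); f=lambda a,b:(a/3.2+190,b/3+90)
C=np.array([ray(d,*f(a,b),8)[:2] for a,b in [(217,235),(590,277),(577,390),(201,347)]]); print(C.round(1))
c=C.mean(0); ey=(C[0]+C[3]-C[1]-C[2]);ey/=np.linalg.norm(ey); ex=np.array([ey[1],-ey[0]]); o=c+4.5*ex
print('origin',o,'ey',ey,np.degrees(np.arctan2(-ey[0],ey[1])))
mid=o+6*ex; print('mid',mid)
hz=ray(d,*f(227,63),226)[:2]; print('hinge',hz)
hd=ray(d,*f(461,347),284)[:2]; print('handle',hd,np.linalg.norm(hd-hz))
le=ray(d,*f(395,278),228)[:2]; print('lens',le,np.linalg.norm(le-hz), np.linalg.norm(le-mid))
a0=np.arctan2(-ex[1],-ex[0]); 
print('ang lamp',((np.arctan2(*(hd-hz)[::-1])-a0+np.pi)%(2*np.pi)-np.pi))
for a in [-1.2,-1,-.8,-.6,-.4]:
    u=np.array([np.cos(a0+a),np.sin(a0+a)]); print(a,'handle',(hz+345*u).round(),'r',np.linalg.norm(hz+345*u).round(),'lens d',np.linalg.norm(hz+255*u-mid).round())
P=cloud(d)
# charcoal through glass, mat
k=ray(d,*f(375,311),30)[:2]; print('charcoal',k,'in stand',(k-o)@ex,(k-o)@ey)
M=np.array([ray(d,*f(a,b),4)[:2] for a,b in [(618,422),(735,443),(713,553),(598,530)]]); print('mat',M.mean(0),M.round())
```

```text
[[ 703.2   78.7]
 [ 655.5 -299. ]
 [ 532.9 -283.1]
 [ 580.2   94.1]]
origin [ 622.4106579  -102.90889952] ey [0.12479286 0.99218282] -7.168794017212171
mid [ 628.36375479 -103.65765669]
hinge [822.16077802  56.77207586]
handle [ 539.15947938 -143.51737224] 346.70678974573815
lens [612.59257828 -91.67294462] 256.8165774433384 19.80816327336311
ang lamp 0.741016335549662
-1.2 handle [738. 391.] r 836.0 lens d 429.0
-1 handle [673. 368.] r 767.0 lens d 399.0
-0.8 handle [615. 332.] r 699.0 lens d 366.0
-0.6 handle [564. 286.] r 632.0 lens d 330.0
-0.4 handle [524. 230.] r 572.0 lens d 290.0
charcoal [615.22131951 -80.9242782 ] in stand -9.876661835487948 20.915585380047208
mat [ 429.95251544 -369.57768845] [[ 499. -324.]
 [ 476. -439.]
 [ 360. -414.]
 [ 384. -301.]]
```

Call:
apply_moves(
  plan=[-1,0.0,0,0.1,0,-1,0.0,0,0.1,0,-1,0.322,-0.73,0.1,0,-1,0.322,-0.73,0.1,0,-1,0.322,-0.73,0.1,0,-1,0.322,-0.73,0.1,0,-1,0.322,-0.73,0.1,0,-1,0.322,-0.73,0.1,0],
)

```text
clock: 0.92
position: [317.0, 355.7, 320.0]
ee_rot: [0.985, -0.175, 0.0, -0.0]
contact_force: [0.8, -0.4, -0.9]
gripper_width: 85.7
```

Call:
apply_moves(
  plan=[-1,0.221,-0.501,0.01,55,-1,0.221,-0.501,0.01,55,-1,0.221,-0.501,0.01,55,-1,0.221,-0.501,0.01,55,-1,0.221,-0.501,0.01,55,-1,0.221,-0.501,0.01,55,-1,0.221,-0.501,0.01,55,-1,0.221,-0.501,0.01,55],
)

```text
clock: 1.58
position: [434.3, 93.5, 325.4]
ee_rot: [0.967, 0.255, 0.0, -0.0]
contact_force: [0.9, 0.6, 0.3]
gripper_width: 85.4
```

Call:
apply_moves(
  plan=[-1,0.09,-0.2,0.0,0,-1,0.09,-0.2,0.0,0,-1,0.09,-0.2,0.0,0,-1,0.09,-0.2,0.0,0,-1,0.09,-0.2,0.0,0,-1,0.09,-0.2,0.0,0],
)

```text
clock: 2.08
position: [525.4, -109.1, 324.3]
ee_rot: [0.968, 0.25, -0.001, 0.0]
contact_force: [0.3, 0.0, 0.3]
gripper_width: 85.4
```

Run:
```python
from h import *
d=snap('wrist','w1.png'); s=d['s']; print(s['position'],s['ee_rot'],s['joints'])
```

```text
[ 525.36905784 -109.05373383  324.26184106] [ 9.68282935e-01  2.49855125e-01 -6.61323773e-04  3.70008117e-04] [ 9.82808473e-02  1.80442903e-01 -4.55543097e-02  9.58559485e-04
 -1.34599246e+00  1.97736266e+00]
```

View pics/w1.png

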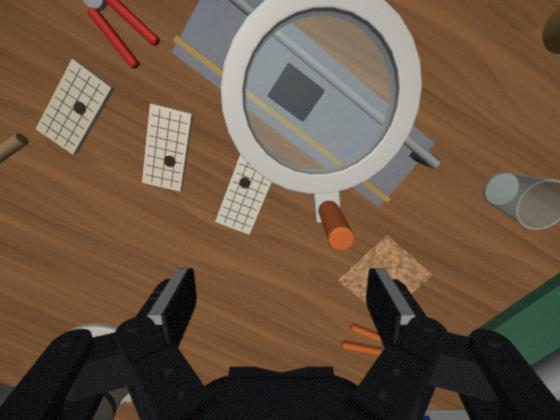

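Run:
```python
from h import *
d=snap('wrist','w1.png')
print(ray(d,341,238,284),dep(d,341,238))
```

```text
[ 544.87088126 -143.67357034  284.        ] [ 545.08669673 -143.37316527  284.72246767]
```

Call:
apply_moves(
  plan=[-1,0.017,-0.0345,0,6,-1,0.017,-0.0345,0,6,-1,0.017,-0.0345,-0.04,6,-1,0.017,-0.0345,-0.086,6,-1,0.017,-0.0345,-0.086,6,-1,0.017,-0.0345,-0.086,6],
)

```text
clock: 2.68
position: [539.5, -138.3, 237.3]
ee_rot: [0.953, 0.303, -0.003, -0.001]
contact_force: [0.1, -0.2, 0.8]
gripper_width: 85.6
```

Call:
apply_moves(
  plan=[1,0,0,0,0,1,0,0,0,0,1,0,0,0,0,1,0,0,0,0,1,0,0,0,0,1,0,0,0,0],
)

```text
clock: 3.18
position: [542.2, -139.7, 240.9]
ee_rot: [0.953, 0.303, 0.001, 0.001]
contact_force: [0.9, -0.9, 3.4]
gripper_width: 16.7
```

```bash
cat > arc.py <<'E'
import numpy as np,sys
def arc(p0,h,tot,n,g=1):
    p0=np.array(p0);h=np.array(h);r=p0-h;out=[]
    for i in range(1,n+1):
        a=np.radians(tot*i/n);R=np.array([[np.cos(a),-np.sin(a)],[np.sin(a),np.cos(a)]]);q=h+R@r-p0
        out+= [g,round(q[0]/1000,4),round(q[1]/1000,4),0,round(tot*i/n,1)]
    print(out, h+R@r)
    return h+R@r
E
python3 - <<'E'
from arc import *
p=(542,-141);h=(822,57)
for i in range(3): p=arc(p,h,-33.3,7)
E
```

```text
[1, np.float64(-0.0155), np.float64(0.0239), 0, -4.8, 1, np.float64(-0.0289), np.float64(0.049), 0, -9.5, 1, np.float64(-0.0402), np.float64(0.0751), 0, -14.3, 1, np.float64(-0.0493), np.float64(0.1021), 0, -19.0, 1, np.float64(-0.0561), np.float64(0.1297), 0, -23.8, 1, np.float64(-0.0606), np.float64(0.1579), 0, -28.5, 1, np.float64(-0.0627), np.float64(0.1862), 0, -33.3] [479.26742085  45.23653149]
[1, np.float64(0.0002), np.float64(0.0285), 0, -4.8, 1, np.float64(0.0028), np.float64(0.0568), 0, -9.5, 1, np.float64(0.0077), np.float64(0.0849), 0, -14.3, 1, np.float64(0.0149), np.float64(0.1124), 0, -19.0, 1, np.float64(0.0244), np.float64(0.1392), 0, -23.8, 1, np.float64(0.036), np.float64(0.1652), 0, -28.5, 1, np.float64(0.0498), np.float64(0.1901), 0, -33.3] [529.08317474 235.33601285]
[1, np.float64(0.0158), np.float64(0.0237), 0, -4.8, 1, np.float64(0.0335), np.float64(0.046), 0, -9.5, 1, np.float64(0.053), np.float64(0.0667), 0, -14.3, 1, np.float64(0.0742), np.float64(0.0858), 0, -19.0, 1, np.float64(0.0968), np.float64(0.103), 0, -23.8, 1, np.float64(0.1208), np.float64(0.1183), 0, -28.5, 1, np.float64(0.146), np.float64(0.1315), 0, -33.3] [675.0885015  366.87257318]
```

Call:
apply_moves(
  plan=[1,-0.0155,0.0239,0,-4.8,1,-0.0289,0.049,0,-9.5,1,-0.0402,0.0751,0,-14.3,1,-0.0493,0.1021,0,-19.0,1,-0.0561,0.1297,0,-23.8,1,-0.0606,0.1579,0,-28.5,1,-0.0627,0.1862,0,-33.3],
)

```text
clock: 3.77
position: [480.6, 48.1, 241.0]
ee_rot: [1.0, 0.015, 0.004, -0.0]
contact_force: [11.7, -2.5, -4.0]
gripper_width: 16.3
```

Call:
apply_moves(
  plan=[1,0.002,0.0285,0,-4.8,1,0.006,0.0568,0,-9.5,1,0.011,0.0849,0,-14.3,1,0.018,0.111,0,-19.0,1,0.027,0.138,0,-23.8,1,0.039,0.163,0,-28.5,1,0.052,0.188,0,-33.3],
)

```text
clock: 4.35
position: [530.4, 235.7, 240.9]
ee_rot: [0.962, -0.272, 0.0, 0.0]
contact_force: [3.2, -5.5, 2.5]
gripper_width: 16.3
```

Call:
apply_moves(
  plan=[1,0.0158,0.0237,0,-4.8,1,0.0335,0.046,0,-9.5,1,0.053,0.0667,0,-14.3,1,0.0742,0.0858,0,-19.0,1,0.0968,0.103,0,-23.8,1,0.1208,0.1183,0,-28.5,1,0.146,0.1315,0,-33.3,1,0.146,0.1315,0,-33.3],
)

```text
clock: 5.02
position: [680.9, 369.7, 241.0]
ee_rot: [0.844, -0.536, 0.002, -0.003]
contact_force: [1.9, 3.9, 8.5]
gripper_width: 16.5
```

Call:
apply_moves(
  plan=[-1,0,0,0,0,-1,0,0,0,0,-1,0,0,0,0,-1,0,0,0.04,0,-1,0,0,0.08,0,-1,0,0,0.1,0,-1,0,0,0.1,0],
)

```text
clock: 5.6
position: [677.6, 366.2, 347.2]
ee_rot: [0.845, -0.535, 0.003, -0.005]
contact_force: [0.1, -0.2, 0.9]
gripper_width: 85.1
```

Call:
apply_moves(
  plan=[-1,-0.066,-0.452,0.0,58,-1,-0.066,-0.452,0.0,58,-1,-0.066,-0.452,0.0,58,-1,-0.066,-0.452,0.0,58,-1,-0.066,-0.452,0.0,58,-1,-0.066,-0.452,0.0,58,-1,-0.066,-0.452,0.0,58,-1,-0.066,-0.452,0.0,58],
)

```text
clock: 6.27
position: [626.6, 34.7, 338.9]
ee_rot: [0.998, -0.062, -0.001, 0.0]
contact_force: [0.6, -0.0, -0.3]
gripper_width: 85.4
```

Run:
```python
from loc import *
d=snap('wrist','w2.png'); s=d['s']; print(s['position'],s['ee_rot'])
d=snap('top','t2.png')
f=lambda u,v,z:print(ray(d,u,v,z).round(1))
boards(d)
```

```text
[626.56632242  34.73244163 338.91149964] [ 9.98084521e-01 -6.18626825e-02 -5.43920526e-04  3.89353267e-05]
rect [361.6 372.4] [63.7 64.1] 62.2
rect [447.9 -84.1] [122.   62.1] 6.1
rect [455.4  52.2] [121.8  61.8] 14.4
rect [437.6 249.1] [361.3 126.5] 17.1
```

View pics/w2.png

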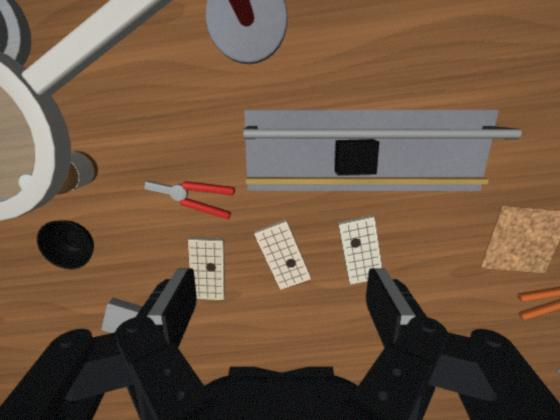

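View pics/t2.png

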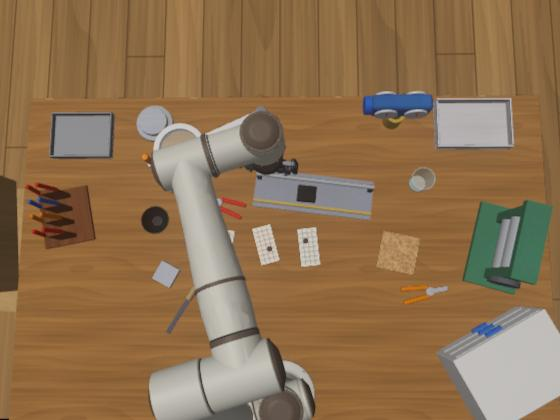

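```bash
cat >> loc.py <<'E'
def char(d,roi,z):
    x0,x1,y0,y1=roi; m=np.zeros(d['color'].shape[:2],np.uint8); m[y0:y1,x0:x1]=(d['color'].max(2)<45)[y0:y1,x0:x1]
    cs,_=cv2.findContours(m,cv2.RETR_EXTERNAL,cv2.CHAIN_APPROX_NONE); c=max(cs,key=cv2.contourArea)
    P=np.array([ray(d,u,v,z)[:2] for u,v in c[:,0]]).astype(np.float32); r=cv2.minAreaRect(P); print('char',np.round(r[0],1),np.round(r[1],1),round(r[2],1)); return r
E
python3 - <<'E'
from loc import *
o=np.array([622.4,-102.9]);ey=np.array([.1248,.9922]);ex=np.array([.9922,-.1248])
fr=lambda p:np.round([(np.array(p[:2])-o)@ex,(np.array(p[:2])-o)@ey],1)
w=snap('wrist','w2.png'); t=snap('top','t2.png')
for d,roi in ((w,(325,390,135,180)),(t,(295,320,180,205))):
    r=char(d,roi,38); print(fr(r[0]))
for u in (260,320,420,480): print('toe',fr(ray(w,u,182,21)))
print('rail',fr(ray(w,300,132.5,63.9)),fr(ray(w,460,133,63.9)))
print('plate',[fr(ray(w,*p,8)) for p in ((244,110),(497,110),(484,191),(247,191))])
E
```

```text
char [623.5 -77.1] [61.4 51. ] 85.1
[-2.1 25.7]
char [ 590.3 -102. ] [0. 0.] 0.0
[-32.   -3.2]
toe [-44.2 166.3]
toe [-45.   71.9]
toe [-46.3 -85.7]
toe [ -47.1 -180.2]
rail [ 34.9 107. ] [  32.5 -109.8]
plate [array([ 63.5, 187.8]), array([  60.4, -191.5]), array([ -65.7, -198.8]), array([-62.4, 189. ])]
```

Run:
```python
from loc import *
d=snap('scene','s2.png')
big=cv2.resize(d['color'][180:320,120:360],None,fx=3.3,fy=4,interpolation=cv2.INTER_CUBIC); cv2.imwrite('pics/s2z.png',big[:,:,::-1])
```

```text
(no output)
```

View pics/s2z.png

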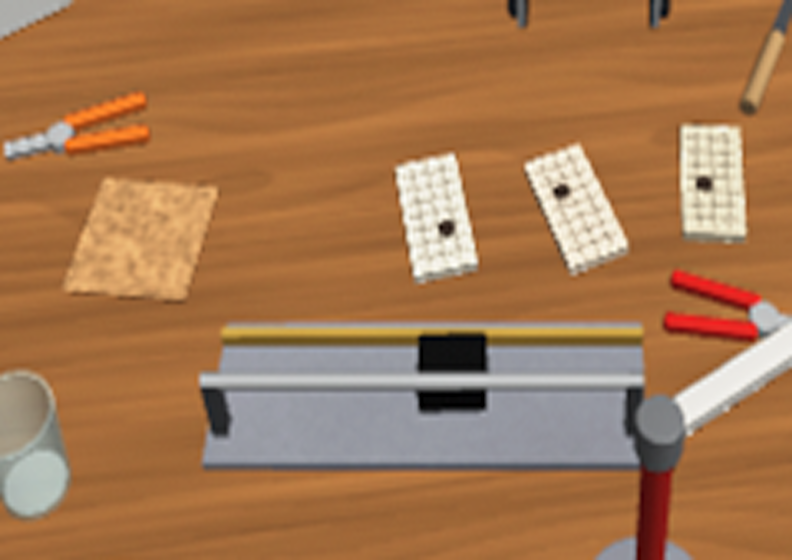

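Run:
```python
from loc import *
o=np.array([622.4,-102.9]);ey=np.array([.1248,.9922]);ex=np.array([.9922,-.1248])
fr=lambda p:np.round([(np.array(p[:2])-o)@ex,(np.array(p[:2])-o)@ey],1)
s=snap('scene','s3.png')
f=lambda a,b:(a/3.3+120-.4,b/4+180-.4)
print('toe front edge top(-45?)',fr(ray(s,*f(222,330),21)),fr(ray(s,*f(642,330),21)), 'lower', fr(ray(s,*f(222,345),8)))
print('rail',fr(ray(s,*f(202,381),63.9)),fr(ray(s,*f(642,381),63.9)))
print('plate far',fr(ray(s,*f(204,465),8)),fr(ray(s,*f(642,465),8)),fr(ray(s,*f(226,322),8)))
M=[(103,180),(217,187),(186,299),(66,290)]
print('mat',np.mean([ray(s,*f(*p),4) for p in M],0))
B=[(398,166),(456,153),(478,266),(416,277)]
print('b3',np.mean([ray(s,*f(*p),12) for p in B],0))
w=snap('wrist','w3.png')
print('b3 wrist',np.mean([ray(w,*p,12) for p in [(340,222),(373,217),(382,270),(349,283)]],0))
P=cloud(w); print('wrist depth table',P[320,290],P[60,400]); P=cloud(s);print(P[190,200])
boards(w,roi=(230,375,200,300))
```

```text
toe front edge top(-45?) [ -41.9 -187.9] [-42.5 190.6] lower [ -37.9 -189.6]
rail [  36.1 -182.8] [ 35.2 185.1]
plate far [  67.2 -185.7] [ 65.8 186.1] [ -59.7 -189.8]
mat [ 438.91175722 -369.42569149    4.        ]
b3 [456.49293378 -84.51562347  12.        ]
b3 wrist [458.4850921  -80.64748585  12.        ]
wrist depth table [316.06544343  60.05442968  -0.45645034] [ 7.48943403e+02 -1.52343955e+02 -1.11342458e-01]
[ 209.03256161 -260.12640348   -1.40040118]
rect [460.2  51.7] [121.1  60.4] 15.1
rect [452.4 -82.4] [121.1  56.7] 5.7
```

Call:
apply_moves(
  plan=[-1,-0.006,-0.114,-0.1,0,-1,-0.006,-0.114,-0.1,0,-1,-0.006,-0.114,-0.1,0,-1,-0.006,-0.114,-0.15,0,-1,-0.006,-0.114,-0.2,0,-1,-0.006,-0.114,-0.2,0],
)

```text
clock: 7.12
position: [621.7, -76.7, 136.5]
ee_rot: [0.998, -0.065, -0.001, -0.0]
contact_force: [-0.2, 0.5, -0.5]
gripper_width: 85.3
```

Run:
```python
from loc import *
d=snap('wrist','w4.png');print(d['s']['position'],d['s']['ee_rot'])
```

```text
[621.67367233 -76.70048958 136.54154393] [ 9.97885934e-01 -6.49856548e-02 -7.16742514e-04 -1.15665187e-04]
```

View pics/w4.png

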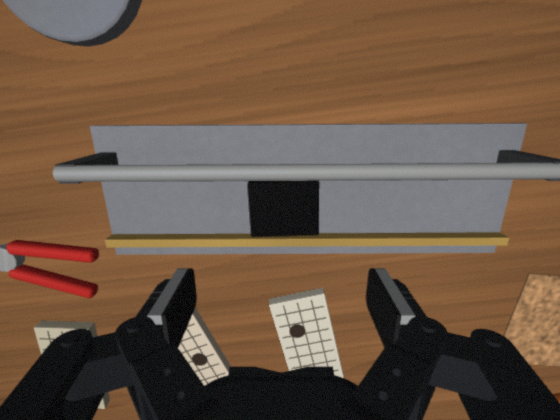

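Run:
```python
from loc import *
o=np.array([626.5,-103]);ey=np.array([.1248,.9922]);ex=np.array([.9922,-.1248])
fr=lambda p:np.round([(np.array(p[:2])-o)@ex,(np.array(p[:2])-o)@ey],1)
w=snap('wrist','w5.png'); 
g=w['color'].astype(int)
for u in (150,220,360,450):
    col=g[:,u]; br=[v for v in range(215,262) if col[v,0]-col[v,2]>50 and col[v,0]>130]; print(u,br[0],br[-1],fr(ray(w,u,br[0],21)),fr(ray(w,u,br[-1],8)))
r=char(w,(240,330,182,236),38);print(fr(r[0]))
print('rail',fr(ray(w,150,172,66)),fr(ray(w,420,172,66)))
print('tool',fr(w['s']['position']),'plate',[fr(ray(w,*p,8)) for p in ((92,126),(526,125),(496,252),(118,254))])
print('charcoal corners top',[fr(ray(w,*p,38)) for p in ((249,236),(319,234),(319,181),(249,182))])
```

```text
150 237 259 [-43.8 143.9] [-73.8 153.8]
220 236 260 [-43.3  80.2] [-75.4  85.1]
360 235 261 [-43.2 -46.9] [-77.6 -53. ]
450 235 255 [ -43.8 -128.6] [ -71.5 -140.7]
char [619.2 -78.8] [58.4 44.6] 83.4
[-10.3  23.1]
rail [ 26.8 114.5] [ 25.5 -71.4]
tool [-13.1  25. ] plate [array([ 53. , 182.8]), array([  51.4, -181.6]), array([ -68.6, -185. ]), array([-68. , 184.2])]
charcoal corners top [array([-35.4,  51.8]), array([-34. ,  -7.3]), array([12.1, -5.6]), array([11.7, 49.8])]
```

Call:
apply_moves(
  plan=[-1,0.002,-0.002,-0.04,0,-1,0.002,-0.002,-0.08,0,-1,0.002,-0.002,-0.1,0,-1,0.002,-0.002,-0.12,0,-1,0.002,-0.002,-0.12,0,1,0.002,-0.002,-0.12,0,1,0.002,-0.002,-0.12,0,1,0.002,-0.002,-0.12,0],
)

```text
clock: 7.88
position: [627.2, -78.4, 22.9]
ee_rot: [0.998, -0.064, 0.003, -0.0]
contact_force: [0.3, 0.2, 0.2]
gripper_width: 58.6
```

Call:
apply_moves(
  plan=[1,0,0,0,0,1,0,0,0,0,1,0,0,0,0],
)

```text
clock: 8.13
position: [627.0, -78.5, 22.6]
ee_rot: [0.998, -0.064, 0.003, -0.0]
contact_force: [0.2, 1.7, 6.6]
gripper_width: 58.1
```

Call:
apply_moves(
  plan=[-1,0,0,0,0,-1,0,0,0,0,-1,-0.006,0,-0.008,0,-1,-0.006,0,-0.008,0,1,-0.006,0,-0.008,0,1,-0.006,0,-0.008,0,1,-0.006,0,-0.008,0,1,-0.006,0,-0.008,0],
)

```text
clock: 8.8
position: [618.6, -79.0, 11.2]
ee_rot: [0.998, -0.065, 0.0, -0.0]
contact_force: [0.9, 0.7, 2.4]
gripper_width: 58.7
```

Call:
apply_moves(
  plan=[1,0,0,0.0,0,1,0,0,0.0,0,1,0,0,0.0,0,1,0,0,0.04,0,1,0,0,0.08,0,1,0,0,0.12,0,1,0,0,0.12,0],
)

```text
clock: 9.38
position: [623.6, -79.3, 140.4]
ee_rot: [0.998, -0.064, 0.008, -0.0]
contact_force: [2.2, 0.3, -0.0]
gripper_width: 59.0
```

Call:
apply_moves(
  plan=[1,-0.188,-0.291,0,0,1,-0.188,-0.291,0,0,1,-0.188,-0.291,0,0,1,-0.188,-0.291,0,0,1,-0.188,-0.291,0,0,1,-0.188,-0.291,0,0,1,-0.188,-0.291,0,0,1,-0.188,-0.291,0,0],
)

```text
clock: 10.05
position: [435.7, -360.2, 130.7]
ee_rot: [0.998, -0.065, -0.0, -0.0]
contact_force: [-0.4, -0.6, -1.6]
gripper_width: 59.3
```

Call:
apply_moves(
  plan=[1,-0.007,-0.012,0,0,1,-0.007,-0.012,0,0,1,-0.007,-0.012,-0.04,0,1,-0.007,-0.012,-0.08,0,1,-0.007,-0.012,-0.1,0,1,-0.007,-0.012,-0.1,0],
)

```text
clock: 10.55
position: [427.1, -368.4, 25.9]
ee_rot: [0.998, -0.065, -0.005, -0.003]
contact_force: [0.4, 0.6, -1.4]
gripper_width: 58.6
```

Run:
```python
from loc import *
w=snap('wrist','w6.png');print(w['s']['position'],w['s']['gripper_width']);s=snap('top','t6.png')
```

```text
[ 427.06339144 -368.37817003   25.88572553] 58.63733011556685
```

View pics/w6.png

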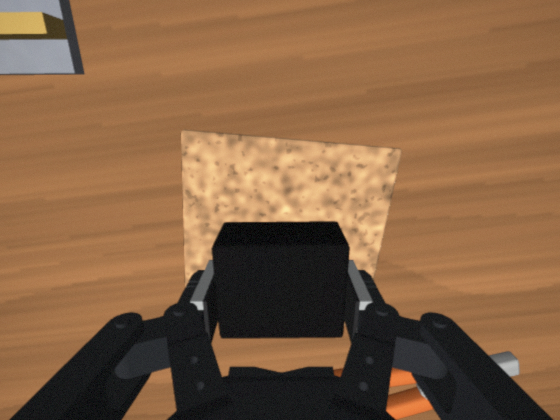

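Run:
```python
from loc import *
w=snap('wrist','w7.png');print(w['s']['position'])
a=ray(w,182,131,4);b=ray(w,400,149,4);print(a,b)
e=(b-a)[:2];L=np.linalg.norm(e);e/=L;n=np.array([e[1],-e[0]]);print(L,'mat c',(a+b)[:2]/2+n*60*(-1 if n[0]>0 else 1))
print('block top far edge',ray(w,222,222,49),ray(w,343,222,49))
```

```text
[ 430.89541557 -370.64142203   30.91255956]
[ 507.72394011 -326.15048155    4.        ] [ 482.59780109 -444.47025624    4.        ]
120.95822396052813 mat c [ 436.46964442 -372.84682328]
block top far edge [ 468.83358634 -349.26797207   49.        ] [ 461.93693203 -402.64603596   49.        ]
```

Call:
apply_moves(
  plan=[1,0.001,-0.001,-0.012,0,1,0.001,-0.001,-0.02,0,1,0.001,-0.001,-0.024,0,1,0.001,-0.001,-0.024,0,1,0.001,-0.001,-0.024,0],
)

```text
clock: 11.12
position: [431.6, -372.0, 7.3]
ee_rot: [0.998, -0.065, 0.0, 0.0]
contact_force: [-0.6, -0.4, -0.8]
gripper_width: 58.9
```

Call:
apply_moves(
  plan=[-1,0,0,0,0,-1,0,0,0,0,-1,0,0,0,0,-1,0,0,0.04,0,-1,0,0,0.08,0,-1,0,0.04,0.12,0,-1,0,0.08,0.12,7,-1,0,0.12,0.12,13.7],
)

```text
clock: 11.78
position: [433.2, -260.2, 129.9]
ee_rot: [0.998, 0.056, 0.003, 0.001]
contact_force: [0.6, 0.9, 0.2]
gripper_width: 85.3
```

Call:
apply_moves(
  plan=[-1,0,0.166,0,0,-1,0,0.166,0,0,-1,0,0.166,0,0,-1,0,0.166,0,0,-1,0,0.166,0,0,-1,0,0.166,0,0],
)

```text
clock: 12.28
position: [431.8, -92.1, 127.3]
ee_rot: [0.998, 0.057, 0.001, -0.0]
contact_force: [-0.1, -0.6, 0.2]
gripper_width: 85.5
```

Run:
```python
from loc import *
w=snap('wrist','w8.png');w=snap('wrist','w8.png');print(w['s']['position'],w['s']['ee_rot']);s=snap('scene','s8.png')
boards(w,roi=(180,380,150,419))
t=snap('top','t8.png');char(t,(380,420,230,275),34)
```

```text
[431.62692337 -93.3487506  127.13342006] [9.98444473e-01 5.57542524e-02 3.12038444e-04 7.50289417e-06]
rect [435.6 -86.6] [86.1 59.7] 6.3
char [ 443.2 -341.5] [0.  9.4] 88.4
```

View pics/w8.png

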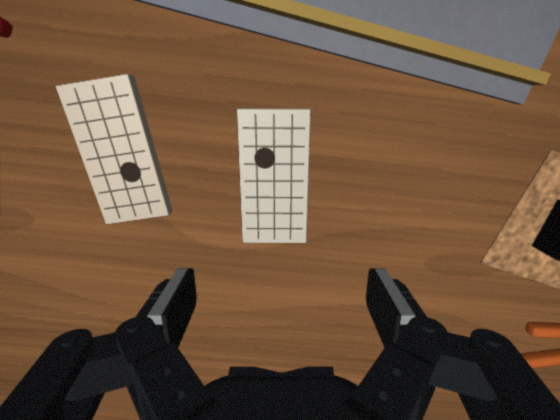

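View pics/s8.png

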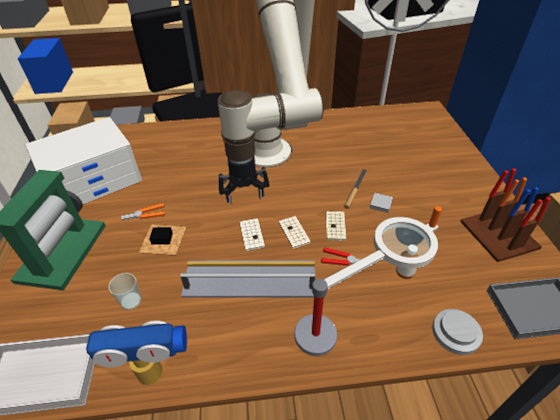

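```bash
cat >> loc.py <<'E'
from scipy.spatial.transform import Rotation as R
def yaw(s): return np.degrees(2*np.arctan2(s['ee_rot'][1],s['ee_rot'][0]))
def wb(roi,g=20,z=12):
    w=arm.get_image('wrist'); w['s']=arm.read_state()
    s=arm.read_state(); w=arm.get_image('wrist'); w['s']=s
    b=[r for r in boards(w,z,roi)]
    for c,sz,a in b:
        if sz[0]<sz[1]: a+=90
        a=(a+90)%180-90
        L=np.array([np.cos(np.radians(a)),np.sin(np.radians(a))])
        tgt=np.array(c)-g*L
        print('board yaw',round(a,1),'grip',tgt.round(1),'tool',s['position'].round(1),'yaw',yaw(s).round(1),'shift',(tgt-s['position'][:2]).round(1),'turn',round(a-yaw(s),1))
E
python3 - <<'E'
from loc import *
wb((225,330,100,255))
E
```

```text
rect [452.4 -84.7] [118.7  59.7] 6.2
board yaw 6.2 grip [432.5 -86.9] tool [431.3 -95.4 126.7] yaw 6.1 shift [1.2 8.5] turn 0.1
```

Call:
apply_moves(
  plan=[-1,0.001,0.0085,-0.04,0,-1,0.001,0.0085,-0.08,0,-1,0.001,0.0085,-0.105,0,-1,0.001,0.0085,-0.115,0,-1,0.001,0.0085,-0.115,0,-1,0.001,0.0085,-0.115,0],
)

```text
clock: 13.08
position: [432.4, -86.5, 11.4]
ee_rot: [0.999, 0.054, -0.001, 0.0]
contact_force: [0.8, -0.9, 0.9]
gripper_width: 85.2
```

Run:
```python
from loc import *
w=snap('wrist','w9.png');w=snap('wrist','w9.png');s=arm.read_state();print(s['position'],s['contact_force'])
```

```text
[433.40054013 -86.06234324  12.6651575 ] [0.18203156 0.35762343 0.61327034]
```

View pics/w9.png

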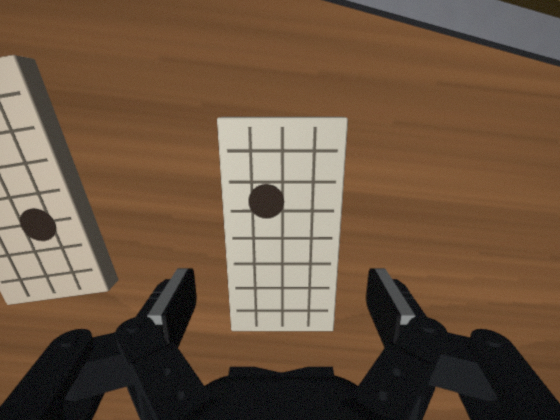

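Call:
apply_moves(
  plan=[-1,0,0,-0.005,0,-1,0,0,-0.009,0,-1,0,0,-0.009,0,1,0,0,-0.009,0,1,0,0,-0.009,0,1,0,0,-0.009,0,1,0,0,-0.009,0,1,0,0,-0.009,0],
)

```text
clock: 13.85
position: [432.6, -85.6, 3.7]
ee_rot: [0.999, 0.055, 0.0, 0.0]
contact_force: [-2.1, 0.8, 7.8]
gripper_width: 57.3
```

Run:
```python
from loc import *
w=snap('wrist','w10.png');s=arm.read_state();print(s['position'],s['contact_force'],s['gripper_width'])
```

```text
[432.64552692 -85.59012807   3.68240566] [-1.59609511 -0.10574933  7.78476544] 57.37396411556657
```

View pics/w10.png

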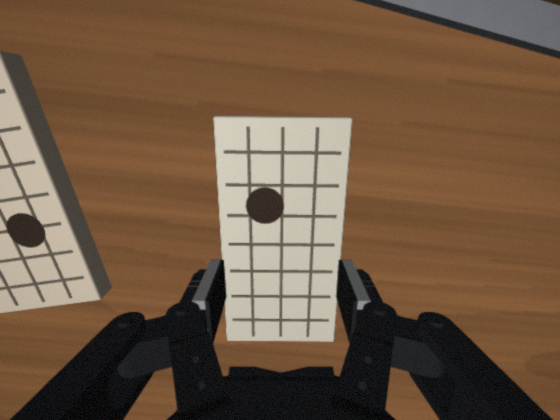

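Call:
apply_moves(
  plan=[1,0,0,0.02,0,1,0,0,0.06,0,1,0,0,0.1,0,1,0,0,0.13,0,1,0.04,-0.026,0.13,-7,1,0.075,-0.05,0.13,-13.4,1,0.11,-0.073,0.13,-13.4,1,0.145,-0.097,0.13,-13.4],
)

```text
clock: 14.57
position: [572.1, -179.1, 133.3]
ee_rot: [0.998, -0.062, 0.0, -0.0]
contact_force: [1.1, -0.2, -1.4]
gripper_width: 57.3
```

Call:
apply_moves(
  plan=[1,0.0285,-0.019,0,0,1,0.0285,-0.019,0,0,1,0.0285,-0.019,0,0,1,0.0285,-0.019,0,0],
)

```text
clock: 14.9
position: [598.3, -197.0, 131.7]
ee_rot: [0.998, -0.063, -0.001, -0.0]
contact_force: [-0.8, 0.5, -1.8]
gripper_width: 57.3
```

```bash
cat >> loc.py <<'E'
o=np.array([626.5,-103]);ey=np.array([.1248,.9922]);ex=np.array([.9922,-.1248])
fr=lambda p:np.round([(np.array(p[:2])-o)@ex,(np.array(p[:2])-o)@ey],1)
E
python3 - <<'E'
from loc import *
w=snap('wrist','w11.png');s=arm.read_state();print(s['position'],yaw(s),fr(s['position']),s['contact_force'],s['gripper_width'])
E
```

```text
[ 598.25135446 -196.6947571   132.26614889] -7.146993008162526 [-16.3 -96.5] [-0.61809675  0.12498928 -1.98697118] 57.40320229151635
```

View pics/w11.png

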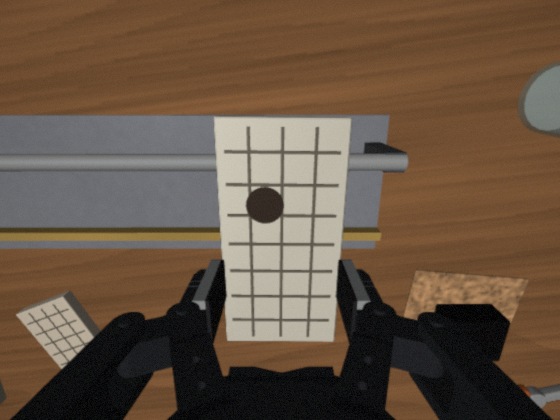

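Call:
apply_moves(
  plan=[1,0.008,-0.0045,-0.02,0,1,0.008,-0.0045,-0.04,0,1,0.008,-0.0045,-0.05,0,1,0.008,-0.0045,-0.053,0,1,0.008,-0.0045,-0.053,0,1,0.008,-0.0045,-0.053,0],
)

```text
clock: 15.45
position: [607.8, -201.5, 80.9]
ee_rot: [0.998, -0.062, 0.001, 0.0]
contact_force: [0.5, -0.4, -1.1]
gripper_width: 57.4
```

Call:
apply_moves(
  plan=[1,0,0,-0.003,0,1,0,0,-0.006,0,1,0,0,-0.009,0,1,0,0,-0.011,0,1,0,0,-0.011,0],
)

```text
clock: 15.87
position: [607.5, -201.7, 71.0]
ee_rot: [0.998, -0.062, 0.0, 0.0]
contact_force: [-5.6, 3.2, 9.8]
gripper_width: 56.9
```

Call:
apply_moves(
  plan=[1,0,0,-0.003,0,1,0,0,-0.006,0,1,0,0,-0.008,0,1,0,0,-0.008,0],
)

```text
clock: 16.2
position: [606.2, -202.0, 63.4]
ee_rot: [0.998, -0.062, -0.001, 0.0]
contact_force: [-7.7, 1.7, 13.1]
gripper_width: 57.0
```

Run:
```python
from loc import *
w=snap('wrist','w12.png');s=arm.read_state();print(s['position'],yaw(s),fr(s['position']),s['contact_force'],s['gripper_width'])
```

```text
[ 606.24114401 -201.94902039   63.4917385 ] -7.145607796941536 [  -7.8 -100.7] [-7.00918637  2.64190189 11.61692749] 57.03133817871518
```

View pics/w12.png

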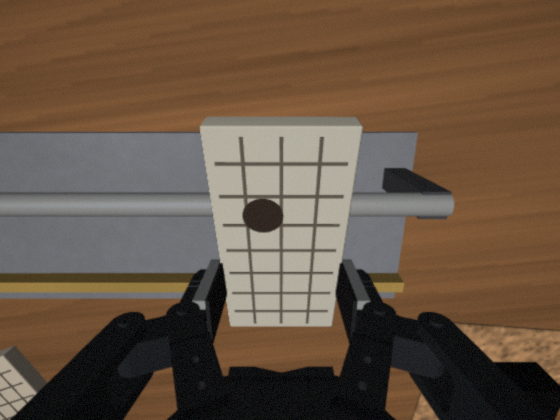

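The board is now pivoting in the pads: it tilts with its far edge (top at v≈120) rising, at about 12 N. I'll continue the descent.

Call:
apply_moves(
  plan=[1,0,0,-0.003,0,1,0,0,-0.006,0,1,0.001,0,-0.009,0,1,0.001,0,-0.012,0,1,0.001,0,-0.012,0],
)

```text
clock: 16.67
position: [606.1, -201.9, 51.0]
ee_rot: [0.998, -0.063, -0.002, 0.0]
contact_force: [-10.2, 2.9, 14.1]
gripper_width: 57.2
```

Call:
apply_moves(
  plan=[1,0,0,-0.002,0,1,0.001,0,-0.004,0,1,0.001,0,-0.006,0,1,0.002,0,-0.006,0],
)

```text
clock: 17.0
position: [607.1, -202.0, 44.8]
ee_rot: [0.998, -0.063, -0.003, 0.0]
contact_force: [-12.7, 2.1, 13.7]
gripper_width: 57.4
```

Run:
```python
from loc import *
w=snap('wrist','w13.png');s=arm.read_state();print(s['position'],yaw(s),fr(s['position']),s['contact_force'],s['gripper_width'])
P=cloud(w)
for v in (110,140,170,200,230,260,290,310):
    p=P[v,281]; print(v,fr(p),p[2].round(1))
```

```text
[ 607.05615468 -202.05098597   44.8276791 ] -7.191179266819272 [  -6.9 -100.7] [-11.64811318   2.56368517  14.76638574] 57.371474248936494
110 [  73.9 -100.9] -0.1
140 [  57.5 -100.9] 8.4
170 [  60.2 -100.8] 102.5
200 [  53.6 -100.8] 110.0
230 [  39.3 -100.8] 97.2
260 [  17.4 -100.9] 77.8
290 [ -23.4 -100.9] 39.6
310 [ -62.5 -100.9] 7.3
```

View pics/w13.png

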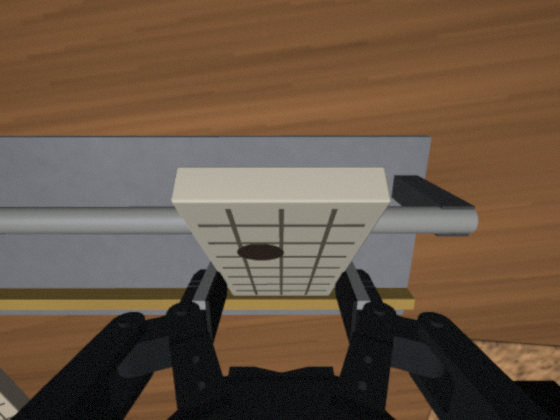

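Call:
apply_moves(
  plan=[1,-0.003,0,-0.003,0,1,-0.006,0.001,-0.006,0,1,-0.009,0.001,-0.009,0,1,-0.009,0.001,-0.009,0],
)

```text
clock: 17.38
position: [602.5, -201.6, 37.7]
ee_rot: [0.998, -0.062, 0.002, 0.001]
contact_force: [-6.1, 0.5, 13.3]
gripper_width: 57.2
```

```bash
cat >> loc.py <<'E'
def slope(name,vs=(200,230,260,290),u=281):
    w=snap('wrist',name);s=w['s'];print(s['position'].round(1),yaw(s).round(1),fr(s['position']),s['contact_force'].round(1),s['gripper_width'])
    P=cloud(w)
    for v in vs:
        p=P[v,u]; print(v,fr(p),p[2].round(1))
    return w
E
python3 - <<'E'
from loc import *
slope('w14.png',(170,185,200,215,230,245,260,275,290,300))
E
```

```text
[ 602.5 -201.6   37.7] -7.1 [ -11.5 -100.8] [-6.1  0.5 13.3] 57.23934179149667
170 [  37. -101.] 8.6
185 [  51.6 -100.8] 100.3
200 [  48.2 -100.8] 103.5
215 [  44.4 -100.8] 104.8
230 [  37.4 -100.8] 98.4
245 [  27.4 -100.9] 87.9
260 [  13.8 -100.9] 73.5
275 [  -3.4 -101. ] 56.5
290 [ -31.9 -101.1] 26.5
300 [ -42.9 -101.1] 20.9
```

View pics/w14.png

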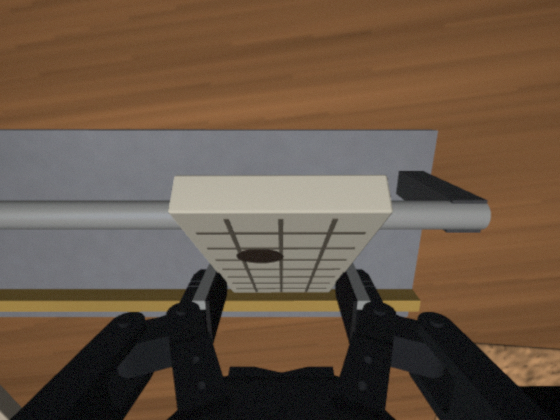

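Call:
apply_moves(
  plan=[-0.8,0,0,0,0,-0.8,0,0,0,0,-0.8,0,0,0,0,-0.8,0,0,0,0,-0.8,0,0,0.03,0,-0.8,0,0,0.06,0,-0.8,0,0,0.1,0,-0.8,0,0,0.1,0],
)

```text
clock: 18.1
position: [606.5, -202.0, 142.3]
ee_rot: [0.998, -0.061, 0.008, 0.002]
contact_force: [1.0, -0.7, 2.6]
gripper_width: 77.2
```

Run:
```python
from loc import *
slope('w15.png',(110,130,150,170,185,200,215,230,245,260,275,290,300))
```

```text
[ 606.5 -202.   142.3] -7.0 [  -7.5 -100.7] [ 1.  -0.7  2.6] 77.19173844553741
110 [  74.2 -101.1] 0.6
130 [  57.2 -101.1] 8.6
150 [  50.7 -100.9] 97.1
170 [  39.  -100.9] 101.5
185 [  26.2 -101. ] 88.2
200 [  10.8 -101.1] 71.8
215 [  -9.4 -101.2] 48.2
230 [ -34.1 -101.3] 21.0
245 [ -49.7 -101.4] 21.1
260 [ -77.2 -101.5] -0.2
275 [ -95.1 -101.6] 0.0
290 [-113.6 -101.6] 0.3
300 [-127.1 -101.7] -0.7
```

View pics/w15.png

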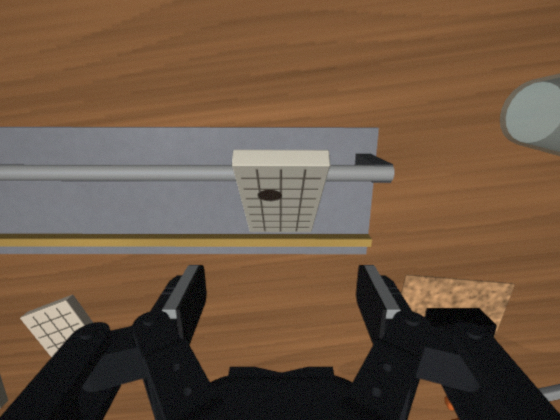

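Call:
apply_moves(
  plan=[-1,-0.166,0.249,0,21.4,-1,-0.166,0.249,0,21.4,-1,-0.166,0.249,0,21.4,-1,-0.166,0.249,0,21.4,-1,-0.166,0.249,0,21.4,-1,-0.166,0.249,0,21.4,-1,-0.166,0.249,0,21.4,-1,-0.166,0.249,0,21.4],
)

```text
clock: 18.82
position: [432.1, 51.0, 133.1]
ee_rot: [0.992, 0.126, -0.001, -0.0]
contact_force: [-1.8, 0.5, -0.2]
gripper_width: 85.5
```

Call:
apply_moves(
  plan=[-1,0,0,-0.02,0,-1,0,0,-0.02,0,-1,0,0,-0.02,0],
)

```text
clock: 19.07
position: [434.8, 47.9, 112.9]
ee_rot: [0.992, 0.124, -0.002, 0.001]
contact_force: [-0.7, -0.6, -0.3]
gripper_width: 85.2
```

Run:
```python
from loc import *
wb((190,370,80,262)); snap('wrist','w16.png'); snap('top','t16.png')
```

```text
rect [459.5  52. ] [119.9  59.7] 15.0
board yaw 15.0 grip [440.2  46.8] tool [435.6  47.9 113.5] yaw 14.2 shift [ 4.6 -1.1] turn 0.7
```

View pics/w16.png

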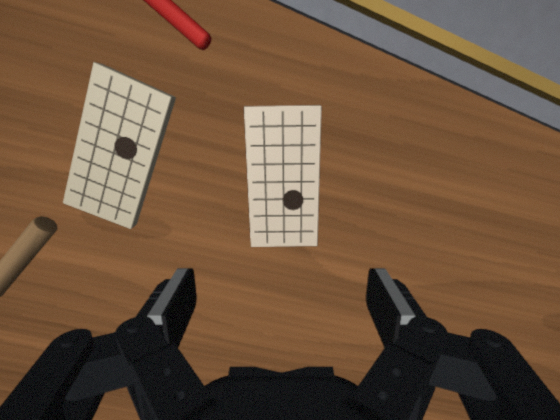

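View pics/t16.png

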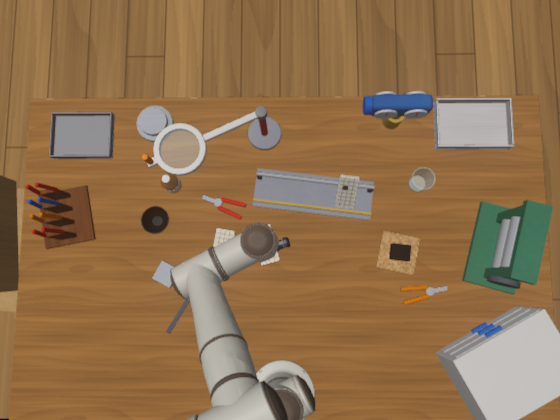

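Board 3 leans well, and board 2 is centred below the gripper. I'll grasp it now.

Call:
apply_moves(
  plan=[-1,0.0045,-0.001,-0.04,0.7,-1,0.0045,-0.001,-0.08,0.7,-1,0.0045,-0.001,-0.1,0.7,-1,0.0045,-0.001,-0.109,0.7,-1,0.0045,-0.001,-0.109,0.7,-1,0.0045,-0.001,-0.109,0.7,1,0.0045,-0.001,-0.109,0.7,1,0.0045,-0.001,-0.109,0.7],
)

```text
clock: 19.93
position: [441.0, 47.6, 6.0]
ee_rot: [0.992, 0.13, 0.001, -0.0]
contact_force: [-0.2, -0.4, 0.4]
gripper_width: 63.8
```

Call:
apply_moves(
  plan=[1,0,0,0,0,1,0,0,0,0,1,0,0,0,0],
)

```text
clock: 20.18
position: [441.0, 47.6, 7.0]
ee_rot: [0.991, 0.13, 0.002, -0.0]
contact_force: [-2.1, -0.1, 12.3]
gripper_width: 55.2
```

Run:
```python
from loc import *
w=snap('wrist','w17.png');s=arm.read_state();print(s['position'],yaw(s),s['contact_force'],s['gripper_width'])
```

```text
[441.02715947  47.57555927   6.99091937] 14.976615743526924 [-2.25212685 -0.56824983 12.63067156] 55.10034286414834
```

View pics/w17.png

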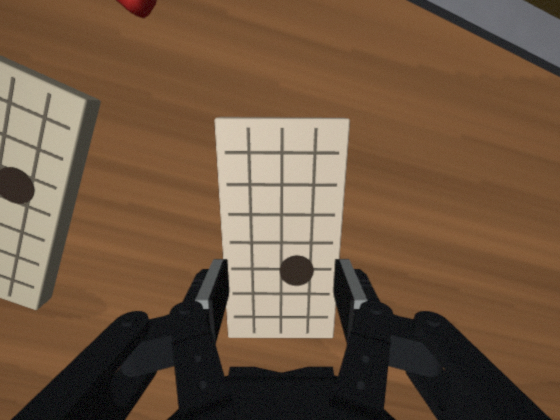

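Call:
apply_moves(
  plan=[-0.8,0,0,0,0,-0.8,0,0,0,0,-0.8,0,0,0,0,-0.8,0,0,-0.003,0,-0.8,0,0,-0.003,0,-0.8,0,0,-0.003,0],
)

```text
clock: 20.73
position: [439.8, 47.1, 1.5]
ee_rot: [0.992, 0.13, -0.0, 0.0]
contact_force: [0.4, -0.3, 0.3]
gripper_width: 76.9
```

Call:
apply_moves(
  plan=[1,0,0,0,0,1,0,0,0,0,1,0,0,0,0,1,0,0,0,0,1,0,0,0,0],
)

```text
clock: 21.15
position: [440.1, 47.2, 2.3]
ee_rot: [0.991, 0.13, 0.0, 0.0]
contact_force: [-1.4, -0.4, 5.3]
gripper_width: 57.6
```

Call:
apply_moves(
  plan=[1,0,0,0.02,0,1,0,0,0.06,0,1,0,0,0.1,0,1,0,0,0.13,0,1,0.03,-0.025,0.13,-7,1,0.06,-0.05,0.13,-14,1,0.09,-0.075,0.13,-22.2,1,0.12,-0.1,0.13,-22.2],
)

```text
clock: 21.82
position: [560.7, -53.8, 131.8]
ee_rot: [0.998, -0.065, -0.0, -0.0]
contact_force: [1.0, 1.8, -1.1]
gripper_width: 57.8
```

Call:
apply_moves(
  plan=[1,0.0585,-0.049,0,0,1,0.0585,-0.049,0,0,1,0.0585,-0.049,0,0,1,0.0585,-0.049,0,0,1,0.0585,-0.049,0,0],
)

```text
clock: 22.23
position: [617.3, -101.7, 130.5]
ee_rot: [0.998, -0.064, -0.002, -0.0]
contact_force: [-0.3, -0.8, -1.6]
gripper_width: 57.7
```

Run:
```python
from loc import *
slope('w18.png',(150,200,250,300))
```

```text
[ 617.3 -101.7  130.5] -7.3 [-9.3  0.1] [-0.3 -0.8 -1.6] 57.69943512706124
150 [56.3 -0.2] 140.9
200 [33.4 -0.2] 140.8
250 [ 7.4 -0.1] 139.9
300 [-21.4  -0.1] 140.5
```

View pics/w18.png

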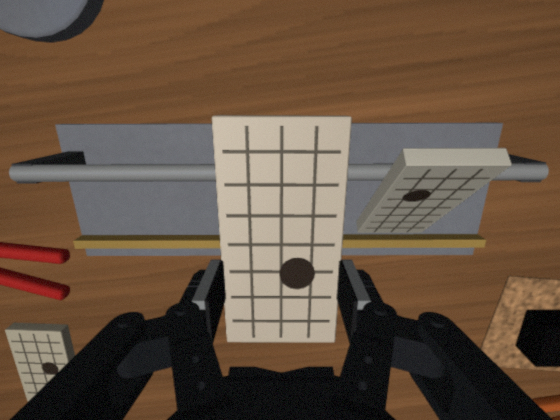

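Call:
apply_moves(
  plan=[1,0.0015,0,-0.02,0,1,0.0015,0,-0.04,0,1,0.0015,0,-0.05,0,1,0.0015,0,-0.055,0,1,0.0015,0,-0.058,0,1,0.0015,0,-0.061,0,1,0.0015,0,-0.064,0,1,0.0015,0,-0.067,0],
)

```text
clock: 22.95
position: [619.9, -101.5, 68.3]
ee_rot: [0.998, -0.063, 0.0, 0.0]
contact_force: [-8.8, 2.4, 14.6]
gripper_width: 57.8
```

Call:
apply_moves(
  plan=[1,0,0,-0.003,0,1,0,0,-0.006,0,1,0,0,-0.009,0,1,0,0,-0.012,0,1,0,0,-0.014,0,1,0,0,-0.014,0],
)

```text
clock: 23.45
position: [618.8, -101.5, 54.3]
ee_rot: [0.998, -0.063, -0.001, 0.0]
contact_force: [-9.4, 3.3, 14.2]
gripper_width: 57.7
```

Run:
```python
from loc import *
slope('w19.png',(140,170,200,230,260,290))
```

```text
[ 618.8 -101.5   54.3] -7.2 [-7.8  0.5] [-9.4  3.3 14.2] 57.672860331569545
140 [65.7  0.4] 97.8
170 [55.4  0.4] 95.5
200 [43.2  0.4] 90.9
230 [28.   0.4] 83.6
260 [9.  0.3] 74.2
290 [-14.6   0.3] 63.1
```

Call:
apply_moves(
  plan=[1,0,0,-0.003,0,1,0.001,0,-0.006,0,1,0.001,0,-0.009,0,1,0.002,0,-0.012,0,1,-0.001,0,-0.015,0,1,-0.004,0.001,-0.018,0,1,-0.007,0.001,-0.02,0,1,-0.007,0.001,-0.02,0],
)

```text
clock: 24.17
position: [614.6, -100.9, 34.9]
ee_rot: [0.998, -0.063, 0.003, 0.0]
contact_force: [-5.2, 1.0, 11.3]
gripper_width: 57.6
```

Run:
```python
from loc import *
slope('w20.png',(170,185,200,215,230,245,260,275,290))
```

```text
[ 614.6 -100.9   34.9] -7.2 [-12.    0.6] [-5.2  1.  11.3] 57.64682702226206
170 [36.9  0.4] 8.0
185 [51.3  0.5] 98.7
200 [48.5  0.5] 103.6
215 [44.9  0.5] 105.0
230 [37.9  0.5] 98.4
245 [28.5  0.4] 88.8
260 [16.3  0.4] 76.4
275 [-0.3  0.4] 59.7
290 [-26.    0.4] 33.2
```

View pics/w20.png

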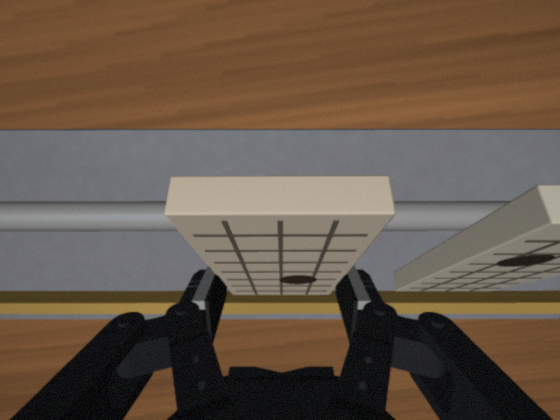

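Call:
apply_moves(
  plan=[-0.75,0,0,0,0,-0.75,0,0,0,0,-0.75,0,0,0,0,-0.75,0,0,0,0,-0.75,0,0,0.03,0,-0.75,0,0,0.06,0,-0.75,0,0,0.1,0,-0.75,0,0,0.1,0],
)

```text
clock: 24.88
position: [618.3, -101.2, 139.3]
ee_rot: [0.998, -0.062, 0.008, 0.0]
contact_force: [0.5, -0.3, 1.2]
gripper_width: 74.5
```

Run:
```python
from loc import *
slope('w21.png',(150,170,185,200,215,230,245))
```

```text
[ 618.3 -101.2  139.3] -7.1 [-8.4  0.8] [ 0.5 -0.3  1.2] 74.54293464317114
150 [50.3  0.6] 97.8
170 [38.4  0.6] 100.4
185 [25.6  0.6] 86.8
200 [9.9 0.6] 69.1
215 [-9.5  0.5] 47.7
230 [-33.2   0.5] 22.6
245 [-49.1   0.5] 21.3
```

View pics/w21.png

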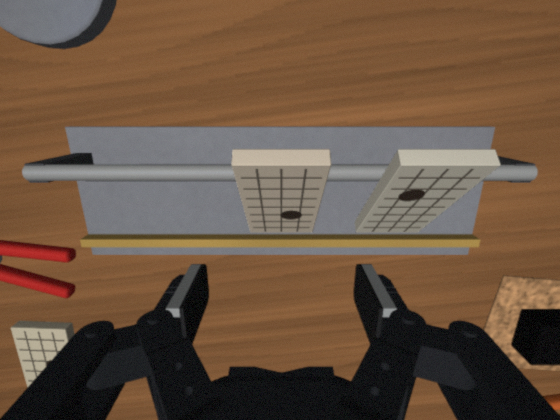

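Call:
apply_moves(
  plan=[-1,-0.188,0.295,0,-2.5,-1,-0.188,0.295,0,-2.5,-1,-0.188,0.295,0,-2.5,-1,-0.188,0.295,0,-2.5,-1,-0.188,0.295,0,-2.5,-1,-0.188,0.295,0,-2.5,-1,-0.188,0.295,0,-2.5,-1,-0.188,0.295,0,-2.5],
)

```text
clock: 25.6
position: [432.3, 181.5, 130.2]
ee_rot: [0.996, -0.085, -0.0, 0.0]
contact_force: [1.1, 1.2, -0.5]
gripper_width: 85.3
```

Call:
apply_moves(
  plan=[-1,-0.008,0.014,-0.02,0,-1,-0.008,0.014,-0.02,0,-1,-0.008,0.014,-0.02,0],
)

```text
clock: 25.85
position: [424.8, 194.5, 109.8]
ee_rot: [0.996, -0.084, -0.001, 0.001]
contact_force: [0.4, -0.4, -0.3]
gripper_width: 85.5
```

Run:
```python
from loc import *
wb((190,370,80,262)); snap('wrist','w22.png')
```

```text
rect [448.8 190.6] [ 59.7 119.4] 80.3
board yaw -9.7 grip [429.1 194. ] tool [425.7 194.2 110.4] yaw -9.7 shift [ 3.4 -0.3] turn -0.1
```

View pics/w22.png

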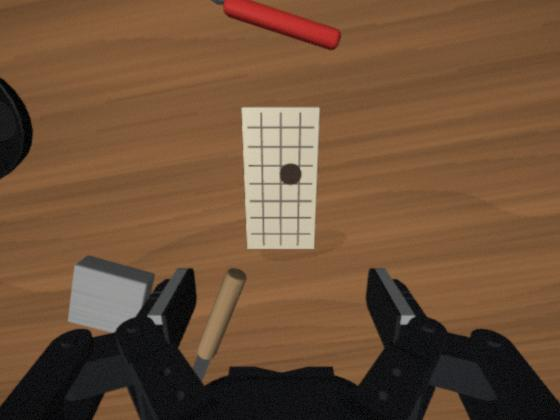

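Run:
```python
from loc import *
w=snap('wrist','w22.png')
y=np.radians(-9.7);L=np.array([np.cos(y),np.sin(y)]);N=np.array([-np.sin(y),np.cos(y)]);g=np.array([429.1,194.])
for p in [(237,270),(244,275),(226,272),(243,290),(215,300),(228,320),(205,345)]:
    q=ray(w,*p,12)[:2]-g; print(p,'along',(q@L).round(1),'side',(q@N).round(1))
for p in [(150,275),(140,325)]:
    q=ray(w,*p,20)[:2]-g; print('block',p,(q@L).round(1),(q@N).round(1))
```

```text
(237, 270) along -61.2 side 39.5
(244, 275) along -66.5 side 33.3
(226, 272) along -63.3 side 49.6
(243, 290) along -82.6 side 34.9
(215, 300) along -93.6 side 61.9
(228, 320) along -116.6 side 51.0
(205, 345) along -147.1 side 75.9
block (150, 275) -61.4 115.7
block (140, 325) -115.7 133.0
```

Finger footprint is ±11 mm along the board and the file end is 61 mm away, so it's clear. I'll grasp.

Call:
apply_moves(
  plan=[-1,0.0035,0,-0.04,0,-1,0.0035,0,-0.08,0,-1,0.0035,0,-0.1,0,-1,0.0035,0,-0.109,0,-1,0.0035,0,-0.109,0,-1,0.0035,0,-0.109,0],
)

```text
clock: 26.55
position: [430.4, 194.4, 2.4]
ee_rot: [0.996, -0.085, 0.0, -0.0]
contact_force: [0.3, -0.2, -0.2]
gripper_width: 85.4
```

Run:
```python
from loc import *
s=snap('wrist','w23.png')['s'];s=arm.read_state();print(s['position'],yaw(s),s['contact_force'],s['gripper_width'])
```

```text
[430.63455871 194.86054475   3.04276546] -9.770835984074507 [ 0.53288276  1.15682291 -0.26508341] 85.38654942862935
```

Call:
apply_moves(
  plan=[1,-0.001,0,0,0,1,-0.001,0,0,0,1,-0.001,0,0,0,1,-0.001,0,0,0,1,-0.001,0,0,0,1,-0.001,0,0,0,1,-0.001,0,0,0],
)

```text
clock: 27.18
position: [429.0, 195.0, 3.8]
ee_rot: [0.996, -0.085, 0.001, -0.001]
contact_force: [-2.5, -0.1, 9.3]
gripper_width: 57.0
```

Run:
```python
from loc import *
s=snap('wrist','w24.png')['s'];s=arm.read_state();print(s['position'],yaw(s),s['contact_force'],s['gripper_width'])
```

```text
[429.01608631 194.96139938   3.81791115] -9.72416990105308 [-2.53993763 -1.17917017  9.73610284] 57.06858480984447
```

View pics/w24.png

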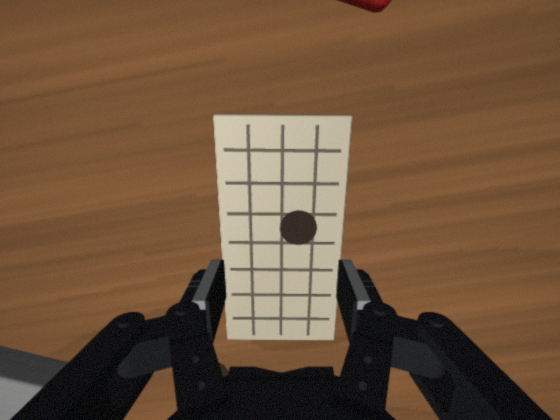

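Call:
apply_moves(
  plan=[1,0,0,0.02,0,1,0,0,0.06,0,1,0,0,0.1,0,1,0,0,0.13,0,1,0.029,-0.028,0.13,2.5,1,0.058,-0.056,0.13,2.5,1,0.086,-0.084,0.13,2.5,1,0.115,-0.112,0.13,2.5],
)

```text
clock: 27.9
position: [544.0, 81.4, 133.0]
ee_rot: [0.998, -0.063, 0.001, -0.001]
contact_force: [1.0, 1.1, -0.5]
gripper_width: 57.1
```

Call:
apply_moves(
  plan=[1,0.087,-0.086,0,0,1,0.087,-0.086,0,0,1,0.087,-0.086,0,0,1,0.087,-0.086,0,0,1,0.087,-0.086,0,0,1,0.087,-0.086,0,0],
)

```text
clock: 28.4
position: [629.6, -3.8, 131.6]
ee_rot: [0.998, -0.064, -0.001, -0.0]
contact_force: [-0.2, 0.5, -1.2]
gripper_width: 57.3
```

Run:
```python
from loc import *
slope('w25.png',(150,200,250,300))
```

```text
[629.6  -3.8 131.6] -7.3 [-9.3 98.8] [-0.2  0.5 -1.2] 57.272260858839886
150 [55.8 98.5] 138.9
200 [32.3 98.5] 138.5
250 [ 6.8 98.6] 140.1
300 [-22.4  98.6] 140.2
```

View pics/w25.png

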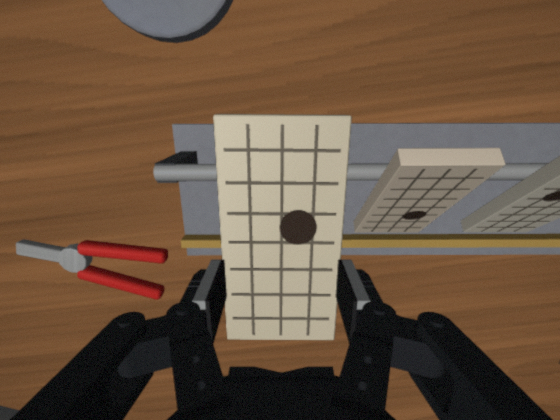

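Call:
apply_moves(
  plan=[1,0.0015,0.001,-0.02,0,1,0.0015,0.001,-0.04,0,1,0.0015,0.001,-0.05,0,1,0.0015,0.001,-0.055,0,1,0.0015,0.001,-0.058,0,1,0.0015,0.001,-0.061,0,1,0.0015,0.001,-0.064,0,1,0.0015,0.001,-0.067,0],
)

```text
clock: 29.12
position: [631.8, -2.2, 68.4]
ee_rot: [0.998, -0.063, 0.001, 0.0]
contact_force: [-8.6, 1.5, 14.1]
gripper_width: 57.4
```

Call:
apply_moves(
  plan=[1,0,0,-0.003,0,1,0,0,-0.006,0,1,0,0,-0.009,0,1,0,0,-0.012,0,1,0,0,-0.014,0,1,0,0,-0.014,0],
)

```text
clock: 29.62
position: [630.9, -2.2, 54.5]
ee_rot: [0.998, -0.063, -0.0, 0.0]
contact_force: [-10.5, 2.7, 14.5]
gripper_width: 57.1
```

Call:
apply_moves(
  plan=[1,0,0,-0.003,0,1,0.001,0,-0.006,0,1,0.001,0,-0.009,0,1,0.002,0,-0.012,0,1,-0.001,0,-0.015,0,1,-0.004,0.001,-0.018,0,1,-0.007,0.001,-0.019,0,1,-0.007,0.001,-0.019,0],
)

```text
clock: 30.28
position: [626.2, -1.2, 35.7]
ee_rot: [0.998, -0.063, 0.003, -0.0]
contact_force: [-4.5, 0.2, 9.3]
gripper_width: 57.2
```

Run:
```python
from loc import *
slope('w26.png',(170,185,200,215,230,245,260,275,290))
```

```text
[626.2  -1.2  35.7] -7.2 [-13. 101.] [-4.5  0.2  9.3] 57.22349414169763
170 [ 35.9 100.8] 8.5
185 [ 50.4 100.7] 99.5
200 [ 47.  100.7] 102.5
215 [ 43.7 100.7] 104.9
230 [ 36.  100.7] 96.9
245 [ 26.4 100.7] 87.1
260 [ 13.3 100.7] 73.3
275 [ -4.8 100.7] 54.6
290 [-33.1 100.8] 24.8
```

View pics/w26.png

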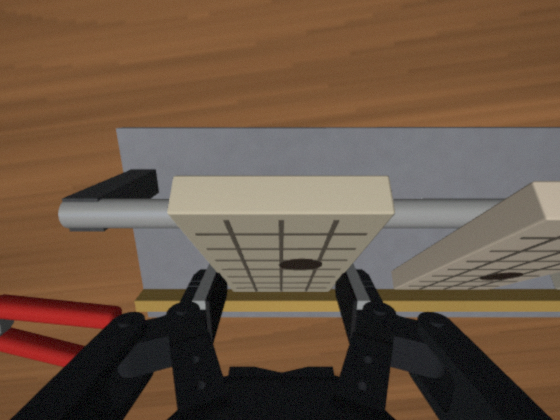

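Call:
apply_moves(
  plan=[-0.75,0,0,0,0,-0.75,0,0,0,0,-0.75,0,0,0,0,-0.75,0,0,0,0,-0.75,0,0,0.03,0,-0.75,0,0,0.06,0,-0.75,0,0,0.1,0,-0.75,0,0,0.14,0],
)

```text
clock: 31.0
position: [624.3, -1.8, 172.4]
ee_rot: [0.998, -0.063, -0.001, 0.0]
contact_force: [1.2, -0.2, 0.2]
gripper_width: 74.8
```

Call:
apply_moves(
  plan=[-0.75,-0.02,-0.03,0.04,0,-0.75,-0.04,-0.04,0.08,0,-0.75,-0.05,-0.05,0.12,0,-0.75,-0.05,-0.05,0.16,0,-0.75,-0.05,-0.05,0.16,0],
)

```text
clock: 31.42
position: [576.1, -53.1, 339.7]
ee_rot: [0.998, -0.064, 0.006, -0.0]
contact_force: [0.5, -0.6, 1.0]
gripper_width: 75.0
```

Run:
```python
from loc import *
w=snap('wrist','w27.png');snap('top','t27.png');d=snap('scene','s27.png');print(w['s']['position'])
P=cloud(w)
big=cv2.resize(d['color'][180:320,120:420],None,fx=2.6,fy=3.4,interpolation=cv2.INTER_CUBIC); cv2.imwrite('pics/s27z.png',big[:,:,::-1])
```

```text
[576.12346921 -53.06138744 339.74011809]
```

View pics/w27.png

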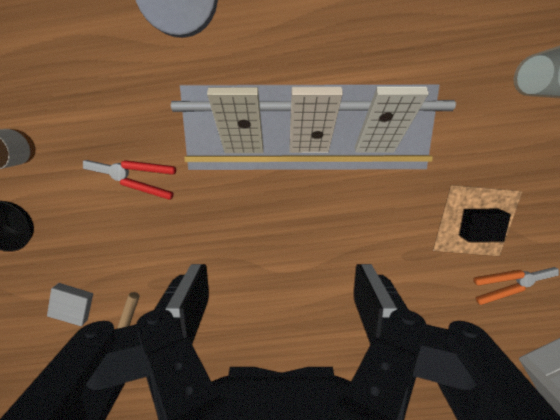

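View pics/s27z.png

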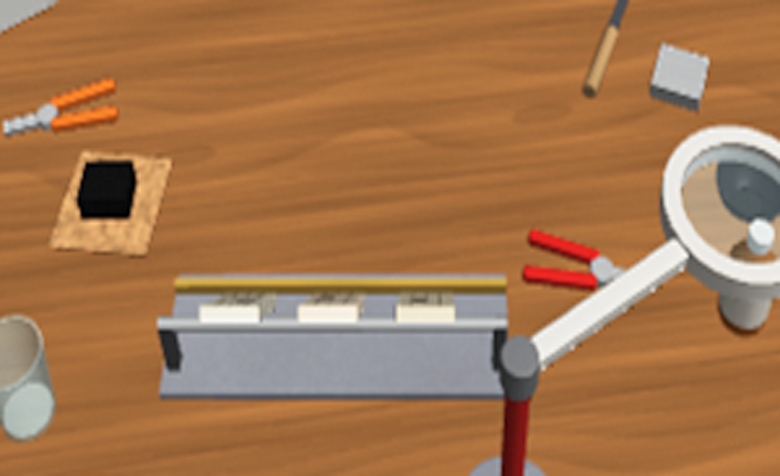

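View pics/t27.png

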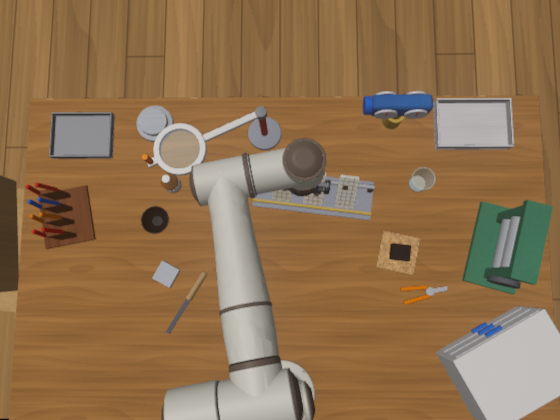

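Run:
```python
from loc import *
t=snap('top','t28.png'); w=snap('wrist','w28.png')
for d,roi in((t,(385,415,238,268)),(w,(450,515,200,250))):
    char(d,roi,34)
h=cv2.cvtColor(t['color'],cv2.COLOR_RGB2HSV)
print('mat wrist',np.mean([ray(w,*p,4) for p in ((452,186),(520,192),(501,255),(435,250))],0))
P=cloud(w)
for nm,c in (('L',(222,246)),('M',(303,328)),('R',(378,398))):
    for v in (104,120,140,148):
        p=P[v,int(np.mean(c))]; print(nm,v,fr(p),p[2].round(1))
print('tool',w['s']['position'],yaw(w['s']))
# lamp handle in top
hh,s,v=cv2.split(h); m=(hh<14)&(s>180)&(v>150); m[:140]=0;m[172:]=0;m[:,:135]=0;m[:,160:]=0
ys,xs=np.nonzero(m);print(len(xs),ray(t,xs.mean(),ys.mean(),275)); print(ray(t,145.5,156,284))
```

```text
char [ 443.2 -341.5] [0.  9.4] 88.4
char [ 441.3 -363.5] [74.7 54.2] 82.8
mat wrist [ 431.47548006 -364.57675615    4.        ]
L 104 [ 26.7 101.4] 86.6
L 120 [  7.  105.4] 66.7
L 140 [-21.8 111.3] 36.8
L 148 [-35.3 114.4] 20.4
M 104 [26.5  3.1] 88.5
M 120 [6.9 0.2] 67.2
M 140 [-22.2  -4.4] 34.4
M 148 [-35.6  -6.4] 19.5
R 104 [ 26.4 -85.8] 86.6
R 120 [  6.7 -95.1] 65.7
R 140 [ -22.5 -109.3] 33.2
R 148 [ -35.7 -115.4] 19.7
tool [574.60089966 -51.54331573 331.43455433] -7.270113762754938
0 [nan nan nan]
[677.22519835 367.85876907 284.        ]<stdin>:14: RuntimeWarning: Mean of empty slice.
  ret = ret.dtype.type(ret / rcount)
```

Call:
apply_moves(
  plan=[-1,0.104,0.419,0.01,-57.6,-1,0.104,0.419,0.01,-57.6,-1,0.104,0.419,0.01,-57.6,-1,0.104,0.419,0.01,-57.6,-1,0.104,0.419,0.01,-57.6,-1,0.104,0.419,0.01,-57.6,-1,0.104,0.419,0.01,-57.6,-1,0.104,0.419,0.01,-57.6],
)

```text
clock: 32.33
position: [654.2, 270.7, 336.7]
ee_rot: [0.847, -0.532, -0.001, 0.002]
contact_force: [1.1, -0.7, -0.2]
gripper_width: 85.3
```

Call:
apply_moves(
  plan=[-1,0.024,0.097,0,0,-1,0.024,0.097,0,0,-1,0.024,0.097,0,0,-1,0.024,0.097,0,0,-1,0.024,0.097,0,0],
)

```text
clock: 32.75
position: [678.0, 366.9, 335.1]
ee_rot: [0.849, -0.529, -0.001, 0.003]
contact_force: [-0.5, -0.7, 0.8]
gripper_width: 85.3
```

Run:
```python
from loc import *
w=snap('wrist','w29.png');w=snap('wrist','w29.png');print(w['s']['position'],yaw(w['s']),w['s']['joints'])
```

```text
[678.21005595 365.6321431  336.75477665] -63.96283009377438 [ 7.03421605e-01  6.31812882e-01  6.74446964e-01  1.47683974e-04
 -1.61787344e+00 -2.48980640e-01]
```

View pics/w29.png

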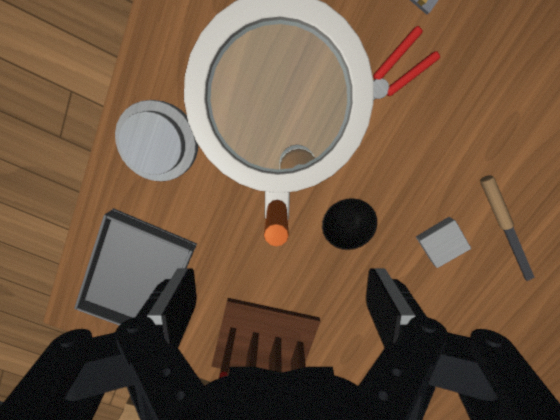

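Run:
```python
from loc import *
w=snap('wrist','w30.png');print(w['s']['position'],ray(w,276,237,284),dep(w,276,237))
```

```text
[678.3456806  364.80523103 338.20407674] [678.99342864 371.07559597 284.        ] [679.044867   370.96023117 284.27727326]
```

Call:
apply_moves(
  plan=[-1,0,0.004,-0.03,0,-1,0,0.004,-0.06,0,-1,0,0.004,-0.09,0,-1,0,0.004,-0.097,0,-1,0,0.004,-0.097,0,1,0,0.004,-0.097,0,1,0,0.004,-0.097,0,1,0,0.004,-0.097,0],
)

```text
clock: 33.57
position: [679.4, 369.8, 245.7]
ee_rot: [0.848, -0.53, 0.001, -0.002]
contact_force: [0.1, -0.2, 0.5]
gripper_width: 51.7
```

Call:
apply_moves(
  plan=[1,0,0,0,0,1,0,0,0,0,1,0,0,0,0,1,0,0,0,0],
)

```text
clock: 33.9
position: [678.8, 369.9, 243.7]
ee_rot: [0.848, -0.53, 0.001, -0.001]
contact_force: [0.3, 0.5, 2.9]
gripper_width: 17.0
```

Run:
```python
from arc import *
p=(678.5,369);h=(824,57)
for i in range(3): p=arc(p,h,31.7,7)
import numpy as np
m=np.array([626.5,-103])+6*np.array([.9922,-.1248])
for h in ((824,57),(826,57),(822,57)):
    u=m-h;d=np.linalg.norm(u);print(m,d,h+u/d*345,np.degrees(np.arctan2(u[1],u[0])), np.degrees(np.arctan2(369-h[1],678.5-h[0])))
```

```text
[1, np.float64(-0.0242), np.float64(-0.0125), 0, 4.5, 1, np.float64(-0.0473), np.float64(-0.0268), 0, 9.1, 1, np.float64(-0.0692), np.float64(-0.0429), 0, 13.6, 1, np.float64(-0.0898), np.float64(-0.0607), 0, 18.1, 1, np.float64(-0.1089), np.float64(-0.0801), 0, 22.6, 1, np.float64(-0.1264), np.float64(-0.1009), 0, 27.2, 1, np.float64(-0.1422), np.float64(-0.123), 0, 31.7] [536.25982844 245.99694091]
[1, np.float64(-0.014), np.float64(-0.0233), 0, 4.5, 1, np.float64(-0.0262), np.float64(-0.0477), 0, 9.1, 1, np.float64(-0.0363), np.float64(-0.0729), 0, 13.6, 1, np.float64(-0.0445), np.float64(-0.0988), 0, 18.1, 1, np.float64(-0.0506), np.float64(-0.1253), 0, 22.6, 1, np.float64(-0.0546), np.float64(-0.1523), 0, 27.2, 1, np.float64(-0.0564), np.float64(-0.1794), 0, 31.7] [479.87493083  66.60139395]
[1, np.float64(0.0003), np.float64(-0.0272), 0, 4.5, 1, np.float64(0.0028), np.float64(-0.0543), 0, 9.1, 1, np.float64(0.0074), np.float64(-0.0811), 0, 13.6, 1, np.float64(0.0141), np.float64(-0.1075), 0, 18.1, 1, np.float64(0.0228), np.float64(-0.1332), 0, 22.6, 1, np.float64(0.0336), np.float64(-0.1582), 0, 27.2, 1, np.float64(0.0463), np.float64(-0.1823), 0, 31.7] [ 526.16930779 -115.65899564]
[ 632.4532 -103.7488] 250.0606992145707 [ 559.72958003 -164.77949663] -139.9961471610632 115.00181167283819
[ 632.4532 -103.7488] 251.5959866366711 [ 560.59971722 -163.42615521] -140.2889350494091 115.30274313552933
[ 632.4532 -103.7488] 248.53202226610557 [ 558.88040115 -166.14362348] -139.69974967905776 114.69939878524546
```

Call:
apply_moves(
  plan=[1,-0.0242,-0.0125,0,4.5,1,-0.0473,-0.0268,0,9.1,1,-0.0692,-0.0429,0,13.6,1,-0.0898,-0.0607,0,18.1,1,-0.1089,-0.0801,0,22.6,1,-0.1264,-0.1009,0,27.2,1,-0.1422,-0.123,0,31.7],
)

```text
clock: 34.48
position: [536.2, 246.8, 243.7]
ee_rot: [0.961, -0.276, 0.001, -0.002]
contact_force: [4.3, 0.4, 1.4]
gripper_width: 16.3
```

Call:
apply_moves(
  plan=[1,-0.014,-0.0233,0,4.5,1,-0.0262,-0.0477,0,9.1,1,-0.0363,-0.0729,0,13.6,1,-0.0445,-0.0988,0,18.1,1,-0.0506,-0.1253,0,22.6,1,-0.0546,-0.1523,0,27.2,1,-0.0564,-0.1794,0,31.7],
)

```text
clock: 35.07
position: [479.5, 66.9, 243.6]
ee_rot: [1.0, -0.003, 0.001, -0.001]
contact_force: [1.5, 2.4, 1.0]
gripper_width: 16.8
```

Call:
apply_moves(
  plan=[1,0.0003,-0.0272,0,4.5,1,0.0028,-0.0543,0,9.1,1,0.0074,-0.0811,0,13.6,1,0.0141,-0.1075,0,18.1,1,0.0228,-0.1332,0,22.6,1,0.0336,-0.1582,0,27.2,1,0.0463,-0.1823,0,31.7],
)

```text
clock: 35.65
position: [525.8, -116.1, 243.6]
ee_rot: [0.963, 0.27, 0.0, -0.0]
contact_force: [-0.8, 4.2, 4.9]
gripper_width: 16.5
```

Call:
apply_moves(
  plan=[1,0.0105,-0.0165,0,3.3,1,0.0215,-0.033,0,6.6,1,0.034,-0.0487,0,10,1,0.034,-0.0487,0,10,1,0.034,-0.0487,0,10],
)

```text
clock: 36.07
position: [560.7, -165.7, 243.6]
ee_rot: [0.937, 0.35, 0.0, 0.001]
contact_force: [-0.8, -3.2, 4.1]
gripper_width: 16.4
```

Call:
apply_moves(
  plan=[-1,0,0,0,0,-1,0,0,0,0,-1,0,0,0,0,-1,0,0,0,0,-1,0,0,0.04,0,-1,0,0,0.08,0,-1,0,0,0.12,0],
)

```text
clock: 36.65
position: [559.5, -163.3, 363.4]
ee_rot: [0.936, 0.351, -0.001, -0.0]
contact_force: [1.7, 0.7, 1.2]
gripper_width: 85.7
```

Call:
apply_moves(
  plan=[-1,-0.04,0,0.02,0,-1,-0.08,0,0.04,0,-1,-0.12,0.02,0.05,0,-1,-0.15,0.04,0.05,0,-1,-0.17,0.07,0.05,0,-1,-0.17,0.1,0.05,0,-1,-0.17,0.1,0.05,0],
)

```text
clock: 37.23
position: [388.5, -60.7, 413.5]
ee_rot: [0.935, 0.354, 0.002, -0.0]
contact_force: [0.2, -0.2, -0.5]
gripper_width: 85.2
```

Run:
```python
from loc import *
w=snap('wrist','w31.png');t=snap('top','t31.png');s=snap('scene','s31.png');print(arm.read_state()['position'],arm.read_state()['contact_force'])
big=cv2.resize(t['color'][90:290,190:430],None,fx=3.2,fy=3,interpolation=cv2.INTER_CUBIC); cv2.imwrite('pics/t31z.png',big[:,:,::-1])
```

```text
[389.95998438 -63.39586285 412.52983093] [ 0.99525876 -0.55253489 -0.04140256]
```

View pics/t31z.png

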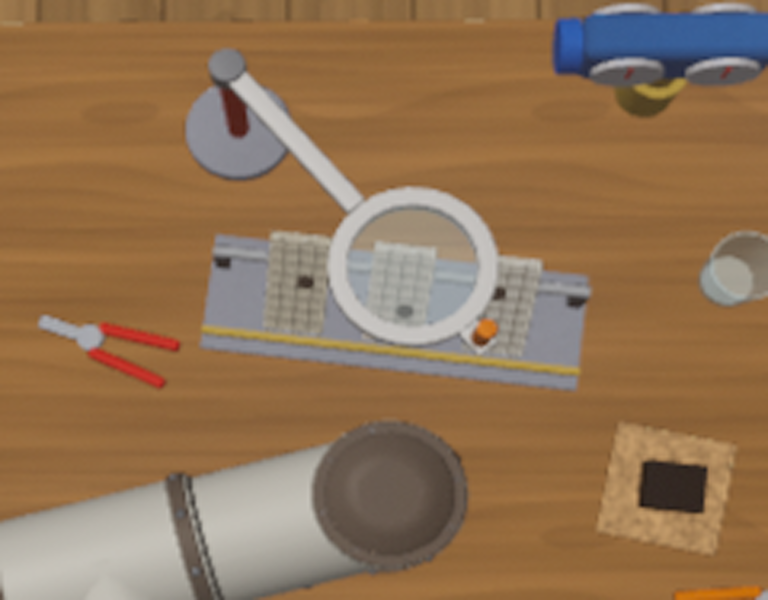

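View pics/s31.png

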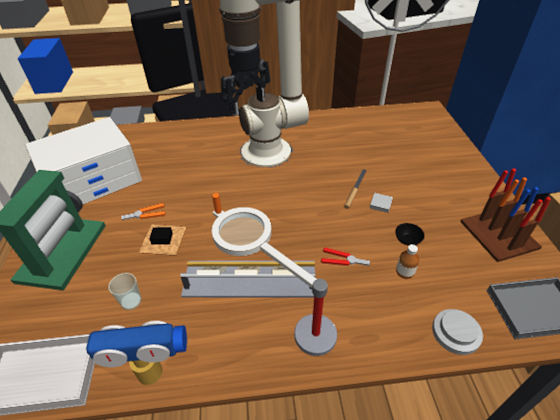

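View pics/w31.png

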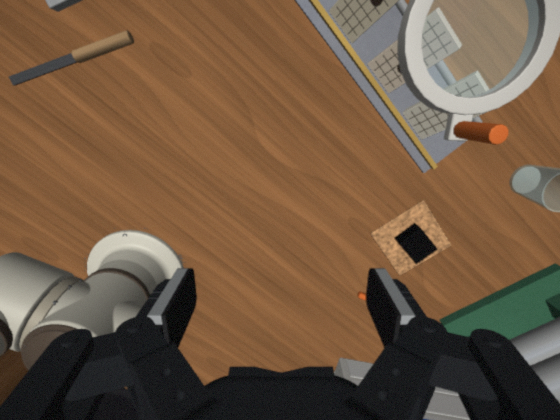

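Run:
```python
from loc import *
t=snap('top','t32.png'); f=lambda a,b:(a/3.2+190,b/3+90)
le=ray(t,*f(413,266),228)[:2]; otop=np.array([622.4,-102.9])+6*ex
print('lens',le,'off',np.linalg.norm(le-otop))
m=[ray(t,*f(*p),4) for p in [(618,422),(735,443),(713,553),(598,530)]]; print('charcoal off',ray(t,*f(673,487),34)[:2]-np.mean(m,0)[:2])
print(fr(ray(t,*f(297,285),60)),fr(ray(t,*f(403,292),60)),fr(ray(t,*f(513,305),60)))
```

```text
lens [ 623.93889673 -107.51178206] off 5.86589326095202
charcoal off [-1.88762018 -0.46466033]
[ -1.1 100.1] [ 4.2 -3.9] [   3.6 -112. ]
```

```bash
python3 -c "
from bench import arm
print(arm.job_done(), arm.read_state()['clock'])"
```

```text
the job is handed in; nothing more can be done
the job is handed in; nothing more can be done
```

The job is done and handed in at about 37 s of the 210 s allowed; no verdict came back. I swung the lamp clear and moved the charcoal block to the mat. I then leaned all three boards in the stand at y of about -100, 0 and +100 mm, and swung the lamp back.

**Last checks:**
- **Boards:** they slope about 45–48°, with the foot behind the brass strip and the back on the rail. They sit about 100 mm apart.
- **Charcoal:** about 2 mm from the mat's middle by the top camera.
- **Lamp:** the lens is about 6 mm from over the stand's middle.
- **Robot and bystanders:** the gripper is open and clear of everything. By eye, no bystander has moved.

**Disagreements:**
- The cameras differed by 4–8 mm along x. I used a middle value for the stand, which the contact heights and grasps bore out.
- In the last top view I picked the right-hand board's centre by eye through the ring, and it came out at y = -112 mm. The wrist camera, after placing, gave -101 mm. Both are within the limits.
- The wrist camera put the charcoal about 10 mm off the mat's middle rather than 2 mm, which is also within the limit.

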